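# Unstack the forming tools into their trays

## Robot

A 6-joint arm with a two-finger parallel gripper is mounted at the origin on the work surface. World frame = base frame: x ahead of the robot, y to its left, z up, the work surface at z = 0. Lengths are in m, angles in rad, forces in N, time in s.
With the tool pointing down it reaches from about 0.25 to 0.775 m from the base axis. Payload 8.9 kg.
Tool frame: the origin (TCP) lies on the centre line of the jaws, within the pads' length; the fingertips stand 8 mm ahead of it and the grasp point (between the pads) lies 11 mm behind it; z points along the fingers, y is the direction in which the jaws open and shut (so a half turn about z gives the same grasp; the last joint's range is limited). The gripper opens to 85 mm and grips with 20 to 120 N. Pads are 22 mm wide; open, the fingers measure 114 mm over their backs; the gripper's body (76 mm by 85 mm) begins 54 mm behind the grasp point. The pads swing forward as they close: fully open they stand 13 mm farther back than shut.
Start: joints at [-0.139, 0.291, -0.153, 1.127, 0, 1.431], TCP at [0.525, 0, 0.207] pointing down, gripper open.
Joint ranges: [-2.52, 2.52], [-0.91, 1.74], [-1.3, 1.37], [-1.96, 2.02], [-1.52, 1.47], [-3.14, 3.14]. Speed limits (rad/s): [2.22, 2.22, 2.79, 3.14, 3.14, 3.14].

## Interface

Orientations are given as a unit quaternion [x, y, z, w].
In Python, from plant import ctrl, grab_frame, camera_model, hand_in, models gives the robot as it stands.
- The arm moves only by the tool send_rows, never from a script. Its argument "plan" is a list that holds one entry, the list of rows, each a list of 7 numbers: the shift along the tool's x, y, z in cm, then the turn, a rotation vector about the tool's x, y, z in rad, then the gripper's target within -1 to 1 (shut at 1, half-way at 0, fully open at -1). In form: [[[tx, ty, tz, wx, wy, wz, gripper], ...]]. A call has 1 to 20 rows; each row is the pose to reach, as a shift and turn from the pose commanded when the call began, along the tool's axes at that moment; what a row does not reach only later rows make up. A row lasts 1/12 s, in which the tool goes at most 41.7 mm and 7.16 degrees, less where a joint would pass 70% of its speed; a pose out of reach is approached as far as the arm can. A call with a gripper value outside its range is refused whole. The fingers move at their own pace and stop on an object; "grip_force" is the grip in N (left out, the last holds). Time passes only in rows, so rows that repeat a pose let the fingers close. It gives the time, the measured TCP pose, the force and the opening at its end, in the units of the state.
- ctrl.observe(): the state, without advancing time (a new reading comes with each control period).
- grab_frame(name): name is "scene" or "side" or "wrist"; returns the picture (400x640x3 uint8, red, green, blue); there is no depth.
- camera_model(name): a dict with "fov_y" (degrees; the focal length in pixels is half the picture's height over the tangent of half this angle, whatever the lens; pixels are square), "cx", "cy" (the principal point, pixels), "D" ([k1, k2, p1, p2, k3] as OpenCV has them; the pictures are not rectified), "camera_from_world" (4x4, takes a point from world to camera coordinates). Camera axes: x right, y up, looking along -z (the intrinsics and any distortion apply to the point x, -y, -z); pixel columns grow to the right and rows downward; lengths in m; the calibration is good to about 2 mm. A picture is of the moment at which its call begins: read the wrist's pose just before it. camera_model takes no time and is no camera call; for the wrist camera it gives the pose at the moment of the call.
- hand_in(): hands the job in, once; it reports no verdict.
Trained networks look in the newest picture that a camera, given by its name, has taken for a name from the list of things; names that differ only in an ending like _2 or _b are one class to them, and where a whole thing is asked for, a point or a joint stands for the part that bears it (a point fixed in the world has none). Each returns a list of dicts, best first, with "conf" (0 to 1); they miss things now and then, are a little off and sometimes report something else, mostly with a low value. They report only what shows in the picture. A call takes as long as a camera call.
- models.search_frame(camera, query): "position" ([column, row] as shares, 0 to 1, of the picture: columns of its width, rows of its height, amid what is visible of it).
- models.spot_point(camera, query): "position" ([column, row] as shares, 0 to 1, of the picture: columns of its width, rows of its height: a listed point, or the origin of a listed thing).
The state is a dict: "time_s": time; "joint_pos": joint angles; "dq": joint speeds; "effort": joint torques, N m; "ee_pos": TCP position; "tool_rot": TCP orientation; "force": force on the tool from outside, world axes, zero at the start; "ft_torque": the same for the moment, N m; "width": finger opening in m.
Only numpy, scipy, OpenCV 4.12 (cv2) and the standard library are available. Lean on these libraries where they do the work, as an engineer would, in place of code of your own. Each camera call takes 0.05 s, during which the arm holds its last target.

## Task

Put away the stack of metal forming tools on the jeweller's bench: take it apart from the top down, one tool at a time, and set each upright and flat on the floor of the lipped wooden tray that has its own shape and size (stepped mandrel in the small round tray, grooved bar lengthwise in the long tray, brass disc in the large round tray, square block squarely in the square tray). Let each tool go and leave it at rest in its tray before taking the next; let none fall, and do not disturb the white tub or the wooden-handled file.

Things in the scene. Friction and masses are not known exactly. Their poses are not given: they have to be found in the camera images.
- mandrel: Stepped dark steel mandrel, top of the stack, standing upright, about 0.15 kg. Three coaxial cylinders: foot 28 mm diameter and 14 mm high, shaft 22 mm diameter from 14 to 40 mm, tip 14 mm diameter from 40 to 50 mm. Grip it by the shaft. Origin: centre of its underside; z up along its axis.
- swage_bar: Bright steel bar, second from the top, 56 mm long (its x) by 30 mm wide (its y) by 22 mm high, about 0.23 kg; two grooves 8 mm deep run along x in its top, the two long sides are flat. Either end may lead. It lies at any yaw on the disc. Origin: centre of its underside; z up.
- doming_disc: Plain brass disc, third from the top, 50 mm diameter, 20 mm high, about 0.31 kg, small dark dimples drawn on its top. Origin: centre of its underside; z up.
- bench_block: Square dark steel block, bottom of the stack, standing on the bench, 62 x 62 x 22 mm high, about 0.65 kg. Origin: centre of its underside; x and y along its sides, z up. The stacked tools' centres lie within a few mm of each other; the stack is 114 mm high in all.
- small_round_tray: Smallest wooden tray, fixed to the bench, round, 56 mm outside diameter. Floor (cork-coloured) 8 mm above the bench, 44 mm diameter inside the lip; the lip is 6 mm wide and stands 3 mm above the floor. Place of the mandrel. Origin: centre of its underside, at bench height; z up.
- long_tray: Oblong wooden tray, fixed to the bench, 84 mm (its x) by 58 mm (its y) outside. Floor 8 mm above the bench, 72 x 46 mm inside the lip; the lip is 6 mm wide and stands 3 mm above the floor. Place of the grooved bar, bar's length along the tray's x. Origin: centre of its underside, at bench height; z up.
- large_round_tray: Larger round wooden tray, fixed to the bench, 78 mm outside diameter. Floor 8 mm above the bench, 66 mm diameter inside the lip; the lip is 6 mm wide and stands 3 mm above the floor. Place of the brass disc. Origin: centre of its underside, at bench height; z up.
- square_tray: Square wooden tray, fixed to the bench, 90 x 90 mm outside. Floor 8 mm above the bench, 78 x 78 mm inside the lip; the lip is 6 mm wide and stands 3 mm above the floor. Place of the square block, sides parallel to the tray's. Origin: centre of its underside, at bench height; x and y along its sides, z up.
- tub: Bystander: open white plastic tub, 76 mm diameter, 45 mm high, loose, at the outer right (-y) of the work. Not to be disturbed. Origin: centre of its underside.
- file: Bystander: loose file lying on the bench at the outer left (+y) of the work, 220 mm long, 22 mm high, wooden handle. Not to be disturbed. Origin: under the ferrule, 100 mm from the handle's end; x towards the tip of the blade.

How it is judged:
On the way, in this order (a step that is already met when the one before it is completed fails the run):
1. the stepped mandrel is set down, released and at rest in the small round tray (horizontal distance between mandrel and small_round_tray below 0.012 m and z of mandrel in the frame of small_round_tray between 0.005 and 0.0105 m and angle between mandrel's own z axis and vertical below 0.1 rad and contact force between the fingers and mandrel below 0.2 N and linear speed of mandrel below 0.02 m/s and angular speed of mandrel below 0.2 rad/s), for 0.2 s.
2. the grooved bar is set down, released and at rest in the long tray (horizontal distance between swage_bar and long_tray below 0.012 m and z of swage_bar in the frame of long_tray between 0.005 and 0.0105 m and angle between swage_bar's own z axis and vertical below 0.1 rad and angle between the x axis of swage_bar and the x axis of long_tray, either way round below 0.35 rad and contact force between the fingers and swage_bar below 0.2 N and linear speed of swage_bar below 0.02 m/s and angular speed of swage_bar below 0.2 rad/s), for 0.2 s.
3. the brass disc is set down, released and at rest in the large round tray (horizontal distance between doming_disc and large_round_tray below 0.012 m and z of doming_disc in the frame of large_round_tray between 0.005 and 0.0105 m and angle between doming_disc's own z axis and vertical below 0.1 rad and contact force between the fingers and doming_disc below 0.2 N and linear speed of doming_disc below 0.02 m/s and angular speed of doming_disc below 0.2 rad/s), for 0.2 s.
4. the square block is set down, released and at rest in the square tray (horizontal distance between bench_block and square_tray below 0.012 m and z of bench_block in the frame of square_tray between 0.005 and 0.0105 m and angle between bench_block's own z axis and vertical below 0.1 rad and (angle between the x axis of bench_block and the x axis of square_tray, either way round below 0.35 rad or angle between the x axis of bench_block and the y axis of square_tray, either way round below 0.35 rad) and contact force between the fingers and bench_block below 0.2 N and linear speed of bench_block below 0.02 m/s and angular speed of bench_block below 0.2 rad/s), for 0.2 s.
At the end, for the whole second after the job is handed in: Each tool lies flat (within 0.1 rad) on the floor of its own tray, inside the lip (centre within 12 mm of the tray's centre, underside within 3 mm of the floor), bar and block turned to within 0.35 rad of their trays' sides, all released and at rest (all of step 1 and all of step 2 and all of step 3 and all of step 4); the robot touches nothing.
It fails at once if the stepped mandrel falls: it moves faster than 0.6 m/s with no finger on it (linear speed of mandrel above 0.6 m/s and contact force between the fingers and mandrel below 0.05 N).
It fails at once if the grooved bar falls: it moves faster than 0.6 m/s with no finger on it (linear speed of swage_bar above 0.6 m/s and contact force between the fingers and swage_bar below 0.05 N).
It fails at once if the brass disc falls: it moves faster than 0.6 m/s with no finger on it (linear speed of doming_disc above 0.6 m/s and contact force between the fingers and doming_disc below 0.05 N).
It fails at once if the square block falls: it moves faster than 0.6 m/s with no finger on it (linear speed of bench_block above 0.6 m/s and contact force between the fingers and bench_block below 0.05 N).
It fails at once if the tub or the file is displaced by more than 30 mm (distance of any of tub, file from where it was at the start of the episode above 0.03 m).
It also fails if it takes over 118 s, if anything falls off the work surface, if the arm or the gripper's body presses on something with over 40 N, if the wrist force passes 120 N, or if a joint passes its speed limit or range.

## Working session

There is one attempt and no reset: what is moved stays moved. The work goes in short steps, Python scripts to look and compute and a tool call to move; the robot and the scene stay as the last step left them, time stands still between calls to the robot, and variables do not carry over. Pictures are saved under pics/ and viewed, and the job is handed in when it is done.

Besides the shell and the picture viewer there is one more tool, called after "Call:" by a JSON object that holds its "api" and its "payload". send_rows: Moves the arm, as the interface text tells. Its arguments: {"type":"object","properties":{"plan":{"type":"array","items":{"type":"array","items":{"type":"array","items":{"type":"number"}}}},"grip_force":{"type":"number"}},"required":["plan"]}

```bash
ls; mkdir -p pics
python3 - <<'E'
from plant import ctrl, grab_frame, camera_model, models
import cv2
print(ctrl.observe())
for n in ["scene","side","wrist"]:
    m=camera_model(n); print(n,m)
    cv2.imwrite(f"pics/{n}0.png",grab_frame(n)[:,:,::-1])
E
```

```text
pics
{'time_s': 0.0, 'joint_pos': array([-1.39312520e-01,  2.91303364e-01, -1.54112551e-01,  1.12668459e+00,
        3.00555849e-05,  1.43150500e+00]), 'dq': array([ 1.31756517e-07,  4.49267663e-04, -2.15715519e-04,  1.35954345e-04,
        4.94588586e-04, -2.25052568e-03]), 'effort': array([-3.46096487e-03, -5.37150800e+01,  3.31364536e+01,  1.60375424e-02,
       -3.39078597e-04,  1.08972756e-05]), 'ee_pos': array([5.24544090e-01, 7.17440568e-05, 2.06625466e-01]), 'tool_rot': array([ 7.07114132e-01,  7.07099130e-01, -3.80605810e-04, -5.29700227e-04]), 'force': array([-0.40530584, -0.43878912, -0.57754801]), 'ft_torque': array([ 0.01462116, -0.01454322, -0.00971433]), 'width': 0.08519725150070709}
scene {'fov_y': 53.240490366002305, 'cx': 317.02400492532934, 'cy': 203.31985288217467, 'D': array([-0.09331142,  0.        ,  0.        ,  0.        ,  0.        ]), 'camera_from_world': array([[-0.54896013,  0.8357428 , -0.01329422,  0.30615586],
       [-0.63340712, -0.40557227,  0.65901939,  0.30025825],
       [ 0.54537895,  0.37019603,  0.75200845, -1.2124468 ],
       [ 0.        , 
[... 302 characters left out ...]
937198,  0.67339979,  0.63451527, -0.25805087],
       [-0.3296716 , -0.54239261,  0.77273986, -1.29718959],
       [ 0.        ,  0.        ,  0.        ,  1.        ]])}
wrist {'fov_y': 63.32195070571106, 'cx': 326.85470956831176, 'cy': 197.77195407962927, 'D': array([-0.04559978,  0.        ,  0.        ,  0.        ,  0.        ]), 'camera_from_world': array([[ 9.99999178e-01,  2.39327269e-04, -1.25945821e-03,
        -5.23042161e-01],
       [-5.92949875e-04,  9.57366778e-01, -2.88874541e-01,
         3.79941216e-02],
       [ 1.13662789e-03,  2.88875050e-01,  9.57366133e-01,
        -3.80287982e-01],
       [ 0.00000000e+00,  0.00000000e+00,  0.00000000e+00,
         1.00000000e+00]])}
```

View pics/scene0.png

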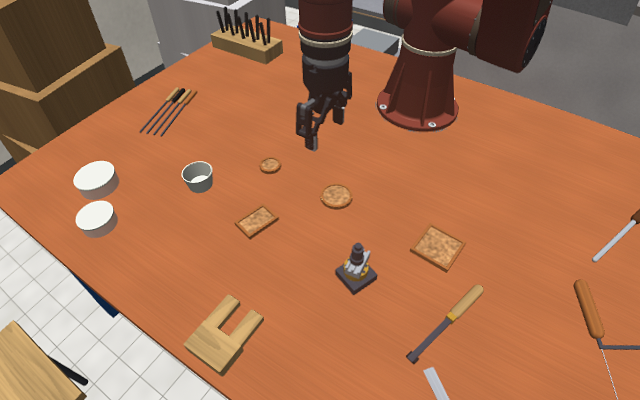

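View pics/side0.png

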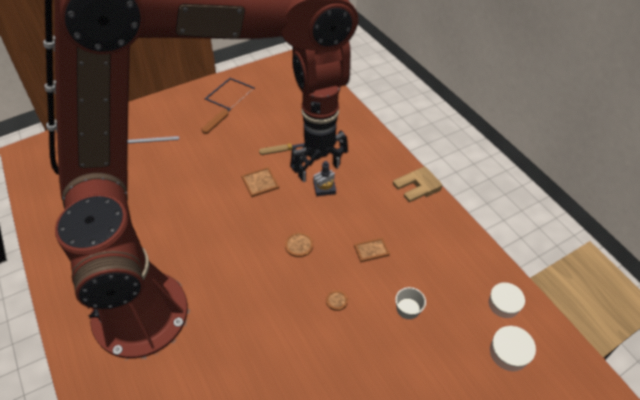

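View pics/wrist0.png

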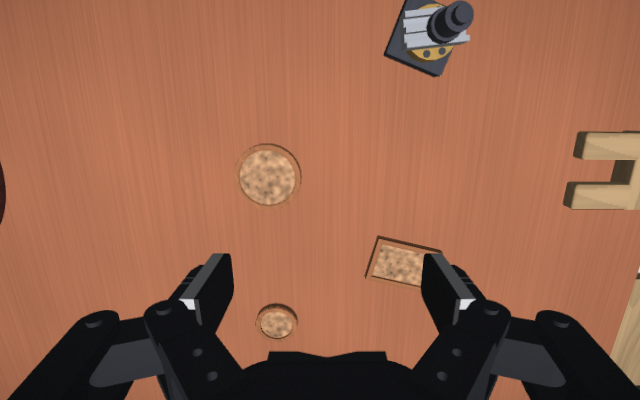

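The wrist view shows the stack at (435,40), the large round tray at (269,175), the long tray at (403,262) and the small round tray at (276,321). The square tray shows only in the scene (438,246) and side views. Next I'll write helpers and detect all the objects.

```bash
cat > h.py <<'E'
from plant import ctrl, grab_frame, camera_model, models
import numpy as np, cv2
from scipy.spatial.transform import Rotation as R
def K(m,h=400):
    f=h/2/np.tan(np.radians(m["fov_y"])/2)
    return np.array([[f,0,m["cx"]],[0,f,m["cy"]],[0,0,1.]])
F=np.diag([1.,-1,-1])
def proj(m,P):
    T=m["camera_from_world"]; P=np.atleast_2d(P).astype(float)
    c=(P@T[:3,:3].T+T[:3,3])@F
    return cv2.projectPoints(c,np.zeros(3),np.zeros(3),K(m),m["D"])[0][:,0]
def ray(m,uv):
    T=m["camera_from_world"]
    uv=np.atleast_2d(uv).astype(float)
    n=cv2.undistortPoints(uv[:,None],K(m),m["D"])[:,0]
    d=np.c_[n,np.ones(len(n))]@F@T[:3,:3]
    return -T[:3,:3].T@T[:3,3], d
def onz(m,uv,z):
    o,d=ray(m,uv); return o+d*((z-o[2])/d[:,2])[:,None]
def tri(obs):
    A=np.zeros((3,3));b=np.zeros(3)
    for m,uv in obs:
        o,d=ray(m,uv);d=d[0]/np.linalg.norm(d[0]);M=np.eye(3)-np.outer(d,d);A+=M;b+=M@o
    return np.linalg.solve(A,b)
def snap(n,name):
    m=camera_model(n); im=grab_frame(n)[:,:,::-1].copy()
    cv2.imwrite(f"pics/{name}.png",im); return m,im
def toolrel(pos_w=None,yaw=None):
    """shift (cm) in tool axes from present measured pose to world pos"""
    s=ctrl.observe(); Rt=R.from_quat(s["tool_rot"])
    return Rt.inv().apply(np.array(pos_w)-s["ee_pos"])*100
E
python3 - <<'E'
from h import *
z={"mandrel":0.064,"swage_bar":.042,"doming_disc":.022,"bench_block":0,"small_round_tray":.0,"long_tray":.0,"large_round_tray":.0,"square_tray":.0,"tub":0,"file":0}
for n in ["scene","side","wrist"]:
    grab_frame(n); m=camera_model(n)
    for q in z:
        for r in models.spot_point(n,q)[:2]:
            uv=np.array(r["position"])*[640,400]
            print(n,q,round(r["conf"],2),uv.round(0),onz(m,uv,z[q])[0].round(4))
print(ctrl.observe()["time_s"])
E
```

```text
scene mandrel 0.43 [266. 166.] [ 0.5122 -0.1751  0.064 ]
scene swage_bar 0.51 [354. 264.] [0.6228 0.1324 0.042 ]
scene doming_disc 0.69 [356. 269.] [0.6201 0.1355 0.022 ]
scene bench_block 0.76 [354. 277.] [0.6257 0.1359 0.    ]
scene small_round_tray 0.66 [266. 166.] [ 0.4613 -0.2234  0.    ]
scene long_tray 0.69 [257. 223.] [ 0.6238 -0.122   0.    ]
scene long_tray 0.49 [354. 262.] [0.5952 0.1183 0.    ]
scene large_round_tray 0.63 [334. 198.] [ 0.4612 -0.0136  0.    ]
scene square_tray 0.66 [439. 249.] [0.4656 0.2586 0.    ]
scene square_tray 0.32 [353. 277.] [0.6269 0.1353 0.    ]
scene tub 0.65 [204. 184.] [ 0.5981 -0.3152  0.    ]
scene file 0.9 [449. 321.] [0.6125 0.3398 0.    ]
scene file 0.17 [269. 165.] [ 0.455  -0.2196  0.    ]
side mandrel 0.52 [323. 175.] [0.6137 0.133  0.064 ]
side swage_bar 0.62 [322. 180.] [0.611  0.1341 0.042 ]
side doming_disc 0.39 [323. 184.] [0.6168 0.1334 0.022 ]
side bench_block 0.58 [326. 184.] [0.6337 0.1488 0.    ]
side small_round_tray 0.55 [333. 297.] [ 0.4535 -0.2004  0.    ]
side long_tray 0.91 [368. 253.] [ 0.6064 -0.1308  0.    ]
side large_round_tray 0.93 [296. 245.] [ 0.449 -0.008  0.   ]
side tub 0.88 [403. 312.] [ 0.585  -0.3283  0.    ]
side file 0.51 [287. 148.] [0.6057 0.3458 0.    ]
wrist mandrel 0.66 [439.  29.] [0.6225 0.1347 0.064 ]
wrist swage_bar 0.96 [429.  32.] [0.6203 0.1368 0.042 ]
wrist doming_disc 0.56 [423.  37.] [0.6205 0.1351 0.022 ]
wrist bench_block 0.38 [402. 261.] [ 0.6205 -0.1245  0.    ]
wrist small_round_tray 0.72 [278. 320.] [ 0.4565 -0.2144  0.    ]
wrist long_tray 0.83 [400. 263.] [ 0.6184 -0.127   0.    ]
wrist large_round_tray 0.57 [268. 173.] [ 0.4536 -0.0093  0.    ]
wrist large_round_tray 0.24 [438.  27.] [0.6416 0.149  0.    ]
1.8
```

Call:
{"api": "send_rows", "payload": {"plan": [[[4, 0.6, -1.5, 0, 0, 0, -1], [8, 1.2, -3, 0, 0, 0, -1], [12, 1.8, -4.5, 0, 0, 0, -1], [15.5, 2.3, -5.6, 0, 0, 0, -1], [17, 2.5, -6, 0, 0, 0, -1], [17, 2.5, -6, 0, 0, 0, -1], [17, 2.5, -6, 0, 0, 0, -1], [17, 2.5, -6, 0, 0, 0, -1]]]}}

```text
time_s: 2.47
ee_pos: [0.5497, 0.1693, 0.2667]
tool_rot: [0.707, 0.707, -0.001, -0.0]
force: [-0.1, 0.8, -1.0]
width: 0.0853
```

Run:
```python
from h import *
print(ctrl.observe()["dq"].round(3))
m,im=snap("wrist","w1"); np.save("w1.npy",m,allow_pickle=True)
z={"mandrel":0.064,"swage_bar":.042,"doming_disc":.022,"bench_block":0,"small_round_tray":.0,"long_tray":.0,"large_round_tray":.0,"square_tray":.0,"file":0}
for q in z:
        for r in models.spot_point("wrist",q)[:2]:
            uv=np.array(r["position"])*[640,400]
            print(q,round(r["conf"],2),uv.round(0),onz(m,uv,z[q])[0].round(4))
```

```text
[-0.019 -0.004 -0.009  0.    -0.001  0.002]
mandrel 0.79 [388. 197.] [0.6211 0.1316 0.064 ]
swage_bar 0.78 [382. 188.] [0.6172 0.137  0.042 ]
swage_bar 0.21 [371. 337.] [ 0.6128 -0.0899  0.042 ]
doming_disc 0.77 [381. 184.] [0.6195 0.1369 0.022 ]
bench_block 0.71 [381. 178.] [0.6225 0.14   0.    ]
long_tray 0.86 [370. 338.] [ 0.6182 -0.1258  0.    ]
large_round_tray 0.77 [268. 276.] [ 0.4593 -0.0128  0.    ]
square_tray 0.92 [258.  92.] [0.4597 0.2529 0.    ]
file 0.9 [382.  18.] [0.6152 0.3401 0.    ]
```

View pics/w1.png

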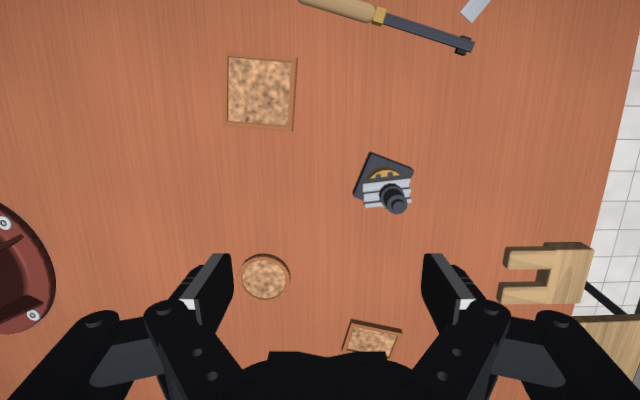

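```bash
cat >> h.py <<'E'
def box(cx,cy,yaw,lx,ly,z0,z1):
    c,s=np.cos(yaw),np.sin(yaw)
    q=np.array([[1,1],[-1,1],[-1,-1],[1,-1]])*[lx/2,ly/2]@np.array([[c,s],[-s,c]])+[cx,cy]
    return [np.c_[q,np.full(4,z)] for z in (z0,z1)]
def circ(cx,cy,r,z,n=40):
    a=np.linspace(0,2*np.pi,n,endpoint=False); return np.c_[cx+r*np.cos(a),cy+r*np.sin(a),np.full(n,z)]
def overlay(m,im,loops,name,roi,sc,cols=None):
    x0,y0,x1,y1=roi
    c=cv2.resize(im[y0:y1,x0:x1],None,fx=sc,fy=sc,interpolation=cv2.INTER_CUBIC)
    c2=c.copy()
    for i,L in enumerate(loops):
        p=((proj(m,L)-[x0,y0]+.5)*sc*16).astype(np.int32)
        cv2.polylines(c2,[p],True,[(0,255,0),(0,255,255),(255,0,255),(255,255,0)][i%4],1,cv2.LINE_AA,4)
    out=np.hstack([c,c2]); cv2.imwrite(f"pics/{name}.png",out)
E
python3 - <<'E'
from h import *
m=np.load("w1.npy",allow_pickle=True).item(); im=cv2.imread("pics/w1.png")
d=np.radians
L=[]
L+=box(.621,.139,d(-22),.062,.062,0,.022)+[circ(.62,.137,.025,.022),circ(.62,.137,.025,.042)]+box(.619,.136,d(2),.056,.030,.042,.064)+[circ(.621,.133,.014,.064),circ(.621,.133,.007,.114)]
overlay(m,im,L,"o1",(340,140,430,225),4.4)
hsv=cv2.cvtColor(im,cv2.COLOR_BGR2HSV)
for (u,v) in [(258,92),(268,276),(258,60),(290,110),(150,100)]: print(u,v,hsv[v,u],im[v,u])
E
```

```text
258 92 [ 13 106 211] [123 162 211]
268 276 [ 13 107 179] [104 137 179]
258 60 [ 13 113 197] [110 147 197]
290 110 [ 12 137 177] [ 82 119 177]
150 100 [  9 136 188] [ 88 119 188]
```

View pics/o1.png

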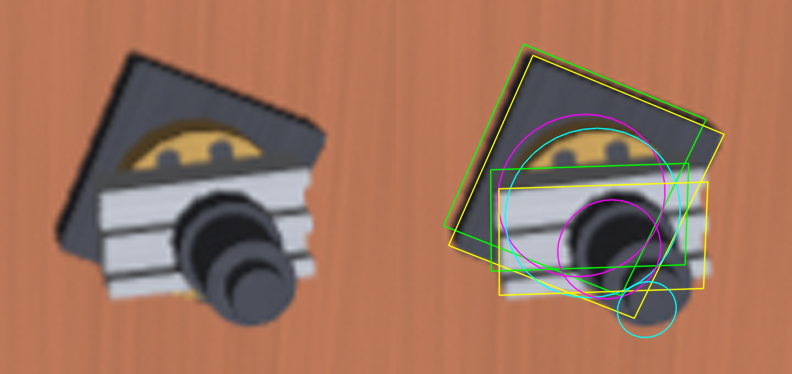

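The network and overlay agree that the stack sits near (0.62, 0.137), with the bar at a yaw of about 6° and the block at about −22°. Next I'll go above the mandrel and check again.

Call:
{"api": "send_rows", "payload": {"plan": [[[-1, 2.5, 3, 0, 0, 0, -1], [-2, 5, 6, 0, 0, 0, -1], [-3, 7, 9, 0, 0, 0, -1], [-3.2, 7.3, 10.2, 0, 0, 0, -1], [-3.2, 7.3, 10.2, 0, 0, 0, -1], [-3.2, 7.3, 10.2, 0, 0, 0, -1], [-3.2, 7.3, 10.2, 0, 0, 0, -1]]]}}

```text
time_s: 3.55
ee_pos: [0.623, 0.1386, 0.167]
tool_rot: [0.707, 0.707, 0.001, 0.0]
force: [-0.1, 0.6, 0.6]
width: 0.0852
```

Run:
```python
from h import *
m,im=snap("wrist","w2"); np.save("w2.npy",m,allow_pickle=True)
d=np.radians
L=box(.621,.139,d(-22),.062,.062,0,.022)+[circ(.62,.137,.025,.022),circ(.62,.137,.025,.042)]+box(.6195,.1373,d(6.2),.056,.030,.042,.064)+[circ(.623,.137,.014,.064),circ(.623,.137,.007,.114)]
overlay(m,im,L,"o2",(220,200,420,400),2)
r=models.spot_point("wrist","mandrel")[:2]; print(r)
```

```text
[{'position': [0.5105, 0.4845], 'conf': 0.9}, {'position': [0.2958, 0.7408], 'conf': 0.48}]
```

View pics/o2.png

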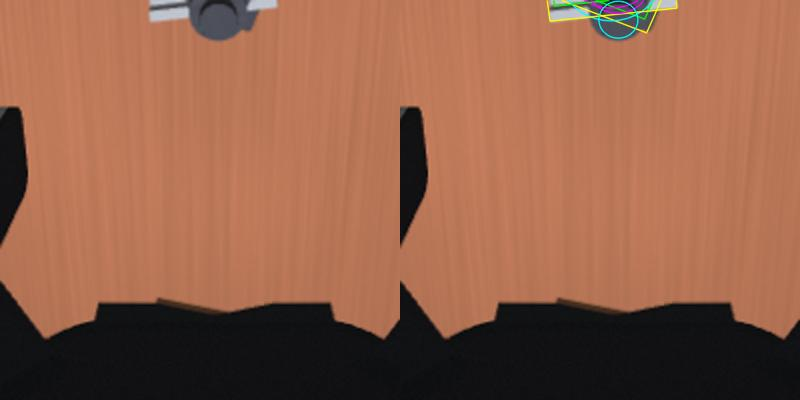

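Run:
```python
from h import *
m=np.load("w2.npy",allow_pickle=True).item(); im=cv2.imread("pics/w2.png")
d=np.radians
L=box(.621,.139,d(-22),.062,.062,0,.022)+[circ(.62,.137,.025,.022),circ(.62,.137,.025,.042)]+box(.6195,.1373,d(6.2),.056,.030,.042,.064)+[circ(.623,.137,.014,.064),circ(.623,.137,.007,.114)]
overlay(m,im,L,"o2",(250,120,400,240),2.6)
```

```text
(no output)
```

View pics/o2.png

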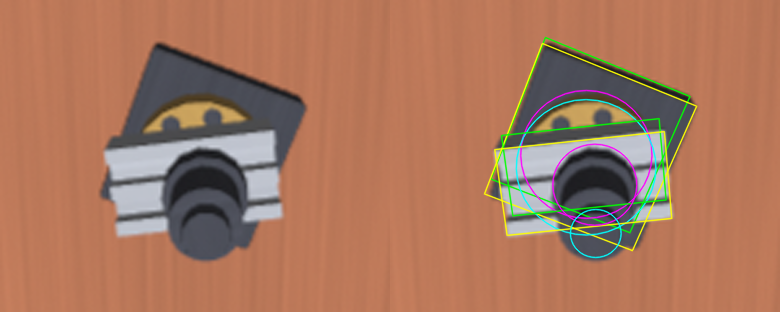

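The overlay matches the image to about 1 mm, with the mandrel tip at crop (205,235). Next I'll descend and grip.

Call:
{"api": "send_rows", "payload": {"plan": [[[-0.1, 0, 3, 0, 0, 0, -1], [-0.1, 0, 6, 0, 0, 0, -1], [-0.1, 0, 7.5, 0, 0, 0, -0.5], [-0.1, 0, 8, 0, 0, 0, 0], [-0.1, 0, 8, 0, 0, 0, 0.1], [-0.1, 0, 8, 0, 0, 0, 0.3], [-0.1, 0, 8, 0, 0, 0, 0.4], [-0.1, 0, 8, 0, 0, 0, 0.6], [-0.1, 0, 8, 0, 0, 0, 1], [-0.1, 0, 8, 0, 0, 0, 1], [-0.1, 0, 8, 0, 0, 0, 1], [-0.1, 0, 8, 0, 0, 0, 1]]], "grip_force": 35}}

```text
time_s: 4.65
ee_pos: [0.6242, 0.1372, 0.0866]
tool_rot: [0.707, 0.707, 0.001, 0.001]
force: [0.5, -0.3, 6.2]
width: 0.0101
```

Run:
```python
from h import *
m,im=snap("wrist","w3"); print(ctrl.observe()["width"])
```

```text
0.010468214860888527
```

View pics/w3.png

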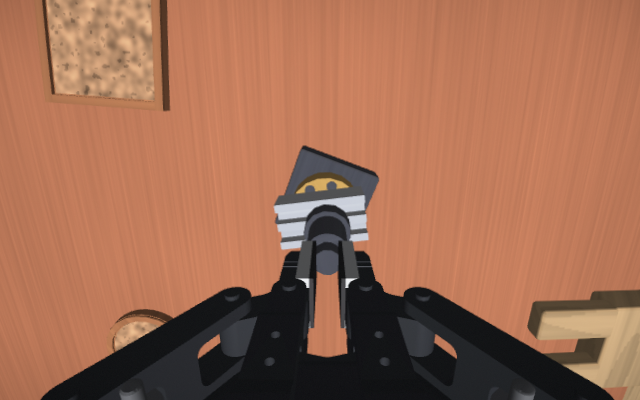

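The width reads 10 mm where 22 mm was expected. The mandrel at (327,240) seems to be in front of the pads, so I'll look from the other cameras.

Run:
```python
from h import *
m1,a=snap("scene","s3"); m2,b=snap("side","d3")
cs=[]
for m,im in((m1,a),(m2,b)):
    u=proj(m,[.623,.137,.09])[0]; print(u); x,y=int(u[0])-38,int(u[1])-45
    cs.append(cv2.resize(im[y:y+90,x:x+76],None,fx=5,fy=5,interpolation=cv2.INTER_CUBIC))
cv2.imwrite("pics/c3.png",np.hstack(cs))
print(ctrl.observe()["width"],ctrl.observe()["force"])
```

```text
[357.90428549 251.14179876]
[324.88275541 167.02035559]
0.010489075944863053 [0.3970041  0.22689152 6.07027765]
```

View pics/c3.png

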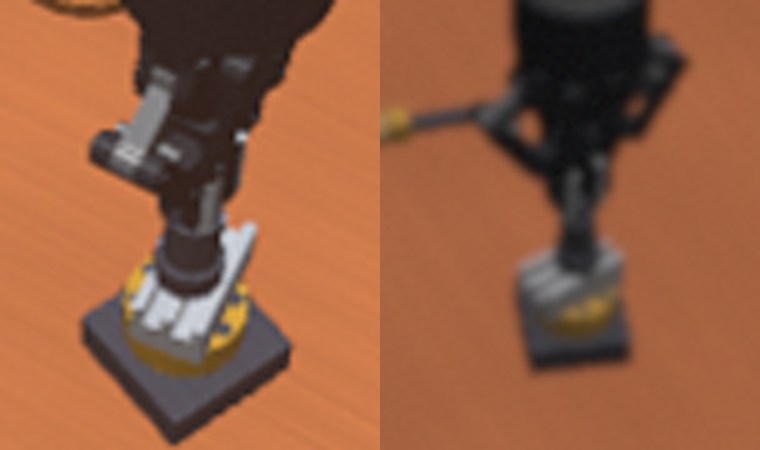

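Run:
```python
from h import *
d=np.radians
L=box(.621,.139,d(-22),.062,.062,0,.022)+[circ(.62,.137,.025,.022),circ(.62,.137,.025,.042)]+box(.6195,.1373,d(6.2),.056,.030,.042,.064)+[circ(.623,.137,.014,.064),circ(.623,.137,.014,.078),circ(.623,.137,.011,.078),circ(.623,.137,.011,.104),circ(.623,.137,.007,.104),circ(.623,.137,.007,.114)]
for n,f in(("scene","s0"),("scene","s3"),("side","d3")):
    m=camera_model(n); im=cv2.imread(f"pics/{'scene0' if f=='s0' else f}.png")
    u=proj(m,[.623,.137,.075])[0]; x,y=int(u[0])-30,int(u[1])-40
    overlay(m,im,L,"q"+f,(x,y,x+60,y+70),6.5)
```

```text
(no output)
```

View pics/qs0.png

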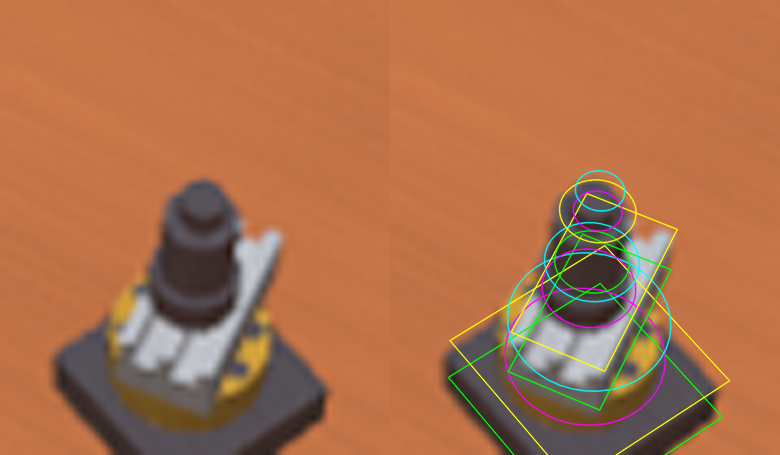

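View pics/qs3.png

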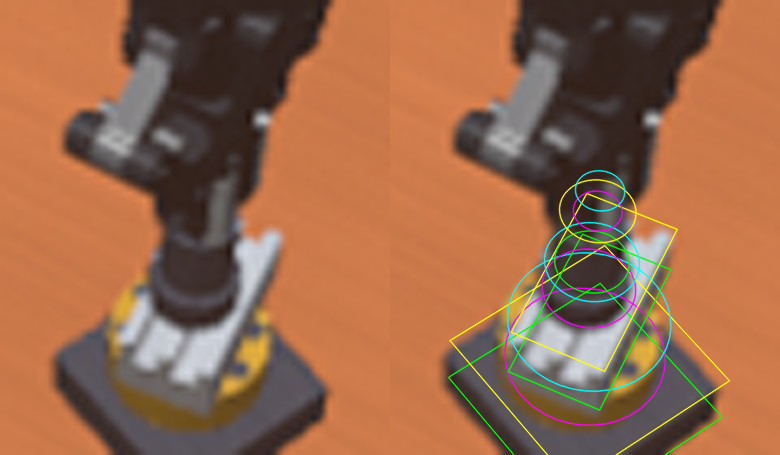

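View pics/qd3.png

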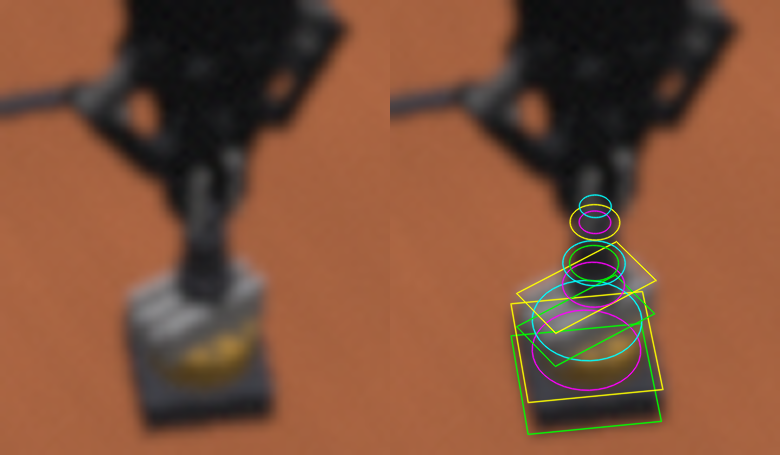

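Run:
```python
import cv2,numpy as np
def g(f,x0,y0,x1,y1,s):
    im=cv2.imread(f)[y0:y1,x0:x1]; im=(255*np.clip(im/130.,0,1)**.5).astype(np.uint8)
    return cv2.resize(im,None,fx=s,fy=s,interpolation=cv2.INTER_CUBIC)
cv2.imwrite("pics/g3.png",g("pics/w3.png",260,140,400,340,3))
cv2.imwrite("pics/g3s.png",g("pics/s3.png",330,190,390,270,7))
```

```text
(no output)
```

View pics/g3.png

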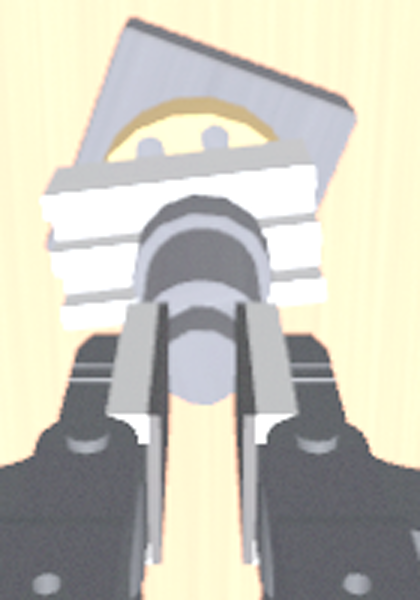

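View pics/g3s.png

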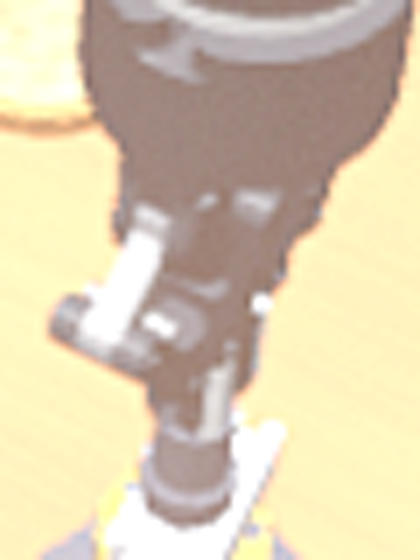

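Run:
```python
from h import *
m=camera_model("wrist"); T=m["camera_from_world"]; print("cam",-T[:3,:3].T@T[:3,3])
for y in(.126,.137,.148):
  for z in (.075,.08,.09,.1,.105,.115):
    p=proj(m,[[.624-.005,y,z],[.624+.005,y,z]]); print(y,z,((p-[260,140])*3).round(0).tolist())
for z in (.104,.114): print("mandrel axis",((proj(m,[.623,.137,z])-[260,140])*3).round())
s=ctrl.observe(); print(s["ee_pos"],s["force"],s["ft_torque"])
```

```text
cam [0.6224487  0.21065964 0.25437528]
0.126 0.075 [[181.0, 318.0], [231.0, 318.0]]
0.126 0.08 [[181.0, 329.0], [231.0, 329.0]]
0.126 0.09 [[180.0, 353.0], [233.0, 353.0]]
0.126 0.1 [[179.0, 379.0], [235.0, 379.0]]
0.126 0.105 [[178.0, 393.0], [236.0, 393.0]]
0.126 0.115 [[177.0, 424.0], [238.0, 424.0]]
0.137 0.075 [[181.0, 268.0], [231.0, 268.0]]
0.137 0.08 [[180.0, 278.0], [232.0, 278.0]]
0.137 0.09 [[179.0, 299.0], [234.0, 299.0]]
0.137 0.1 [[178.0, 323.0], [236.0, 323.0]]
0.137 0.105 [[178.0, 335.0], [237.0, 335.0]]
0.137 0.115 [[177.0, 363.0], [239.0, 363.0]]
0.148 0.075 [[180.0, 215.0], [232.0, 215.0]]
0.148 0.08 [[180.0, 224.0], [233.0, 224.0]]
0.148 0.09 [[179.0, 243.0], [234.0, 243.0]]
0.148 0.1 [[178.0, 264.0], [237.0, 264.0]]
0.148 0.105 [[177.0, 275.0], [238.0, 275.0]]
0.148 0.115 [[176.0, 300.0], [240.0, 300.0]]
mandrel axis [[201. 333.]]
mandrel axis [[202. 361.]]
[0.62417476 0.13714754 0.08663786] [0.3970041  0.22689152 6.07027765] [ 0.05003412 -0.00609212 -0.030417  ]
```

Run:
```python
from h import *
m=np.load("w2.npy",allow_pickle=True).item(); im=cv2.imread("pics/w2.png")
im=(255*np.clip(im/130.,0,1)**.5).astype(np.uint8)
t=np.array([.623,.1386,.167])
L=[]
for dz in (-.008,.005,.03):  # finger tip relative z
    L.append(np.array([t+[sx*.0426,sy*.011,dz] for sx,sy in((1,1),(1,-1),(-1,-1),(-1,1))]))
x0,y0,x1,y1=150,130,510,400
c=im[y0:y1,x0:x1].copy(); c=cv2.resize(c,None,fx=2.2,fy=2.2)
for i,l in enumerate(L):
    p=((proj(m,l)-[x0,y0])*2.2).astype(int); cv2.polylines(c,[p],True,[(0,160,0),(0,0,255),(255,0,255)][i],1)
cv2.imwrite("pics/f2.png",c)
```

```text
(no output)
```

View pics/f2.png

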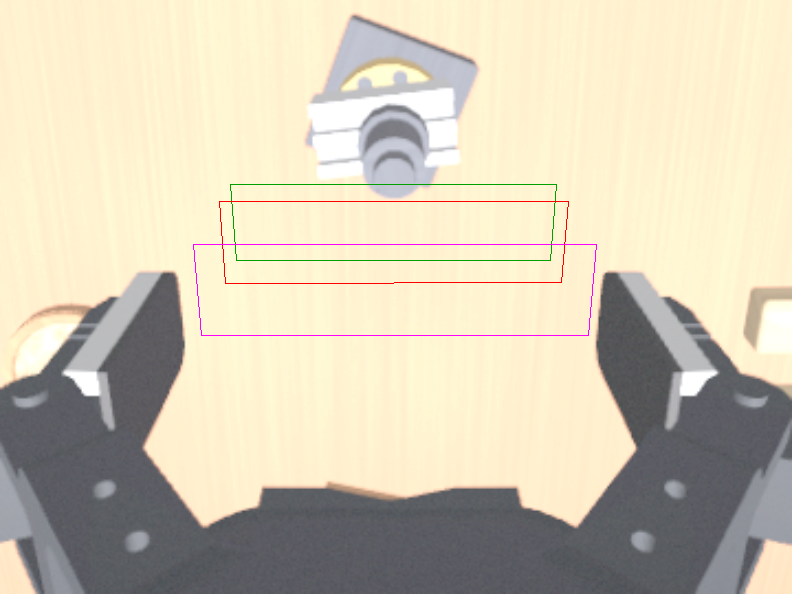

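Run:
```python
from h import *
out=[]
for n in("scene","side"):
    m=camera_model(n); im=cv2.imread(f"pics/{n}0.png")
    im=(255*np.clip(im/160.,0,1)**.5).astype(np.uint8)
    u=proj(m,[.5245,0,.23])[0]; x,y=int(u[0])-50,int(u[1])-50
    c=cv2.resize(im[y:y+100,x:x+100],None,fx=4,fy=4,interpolation=cv2.INTER_CUBIC)
    for z,col in((.2116,(0,0,255)),(.2446,(255,0,255))):
        p=((proj(m,[[.5245-.0426,.011,z],[.5245-.0426,-.011,z],[.5245+.0426,-.011,z],[.5245+.0426,.011,z]])-[x,y])*4).astype(int)
        cv2.polylines(c,[p],True,col,1)
    out.append(c)
cv2.imwrite("pics/f0.png",np.hstack(out))
```

```text
(no output)
```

View pics/f0.png

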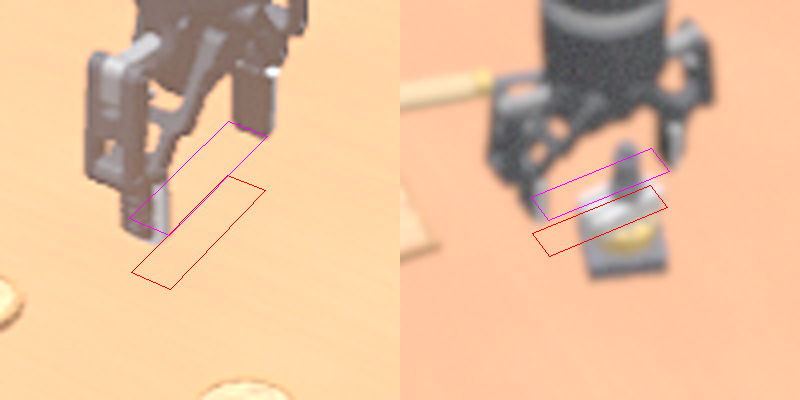

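All three cameras agree that the fingertips sit about 33 mm behind where the reported TCP puts them. The jaws have closed only at the very tip of the mandrel. I'll open them, descend 32 mm further, and look before closing.

Call:
{"api": "send_rows", "payload": {"plan": [[[0, 0, 0, 0, 0, 0, 0.5], [0, 0, 0, 0, 0, 0, 0], [0, 0, 0, 0, 0, 0, -1], [0, 0, 0, 0, 0, 0, -1], [0, 0, 0, 0, 0, 0, -1], [0, 0, 0, 0, 0, 0, -1], [0.2, 0, 1, 0, 0, 0, -1], [0.2, 0, 2, 0, 0, 0, -1], [0.2, 0, 3, 0, 0, 0, -1], [0.2, 0, 3.2, 0, 0, 0, -1], [0.2, 0, 3.2, 0, 0, 0, -1], [0.2, 0, 3.2, 0, 0, 0, -1]]]}}

```text
time_s: 5.8
ee_pos: [0.6228, 0.1389, 0.0528]
tool_rot: [0.707, 0.707, -0.0, -0.0]
force: [0.3, 1.3, 1.2]
width: 0.0851
```

Run:
```python
from h import *
m,im=snap("wrist","w4"); m2,im2=snap("side","d4")
im=(255*np.clip(im/160.,0,1)**.5).astype(np.uint8)
a=cv2.resize(im[120:400,150:510],None,fx=1.5,fy=1.5)
u=proj(m2,[.623,.137,.09])[0].astype(int)
b=cv2.resize(im2[u[1]-50:u[1]+50,u[0]-45:u[0]+45],None,fx=2.8,fy=4.2,interpolation=cv2.INTER_CUBIC)[:420]
cv2.imwrite("pics/g4.png",np.hstack([a,b]))
```

```text
(no output)
```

View pics/g4.png

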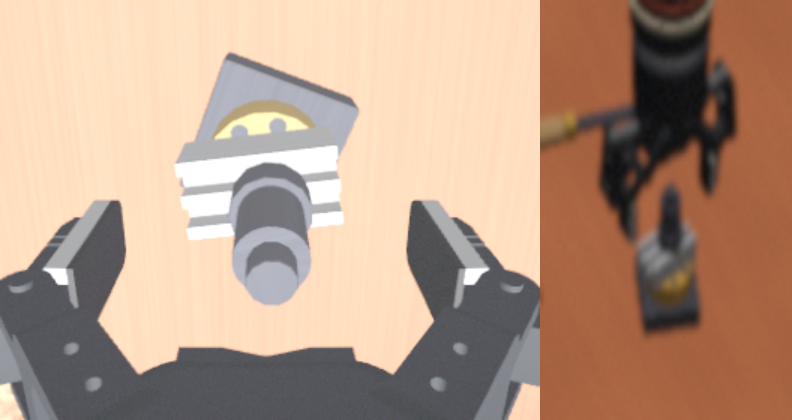

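Mandrel is still upright and centred between the open jaws (crop 270 vs jaw centre 266). I'll close now with a small x trim.

Call:
{"api": "send_rows", "payload": {"plan": [[[0, 0.1, -0.1, 0, 0, 0, -0.5], [0, 0.1, -0.1, 0, 0, 0, 0], [0, 0.1, -0.1, 0, 0, 0, 0.2], [0, 0.1, -0.1, 0, 0, 0, 0.35], [0, 0.1, -0.1, 0, 0, 0, 0.5], [0, 0.1, -0.1, 0, 0, 0, 1], [0, 0.1, -0.1, 0, 0, 0, 1], [0, 0.1, -0.1, 0, 0, 0, 1], [0, 0.1, -0.1, 0, 0, 0, 1]]], "grip_force": 35}}

```text
time_s: 6.65
ee_pos: [0.6243, 0.139, 0.0544]
tool_rot: [0.707, 0.707, 0.0, 0.0]
force: [1.2, -0.1, 1.9]
width: 0.0207
```

Run:
```python
from h import *
m,im=snap("wrist","w5"); m2,im2=snap("side","d5")
im=(255*np.clip(im/160.,0,1)**.5).astype(np.uint8)
a=cv2.resize(im[120:400,150:510],None,fx=1.5,fy=1.5)
u=proj(m2,[.623,.137,.09])[0].astype(int)
b=cv2.resize(im2[u[1]-50:u[1]+50,u[0]-45:u[0]+45],None,fx=2.8,fy=4.2,interpolation=cv2.INTER_CUBIC)[:420]
cv2.imwrite("pics/g5.png",np.hstack([a,b])); print(ctrl.observe()["width"],ctrl.observe()["ee_pos"])
```

```text
0.020765411608181093 [0.62422856 0.13904495 0.0544115 ]
```

View pics/g5.png

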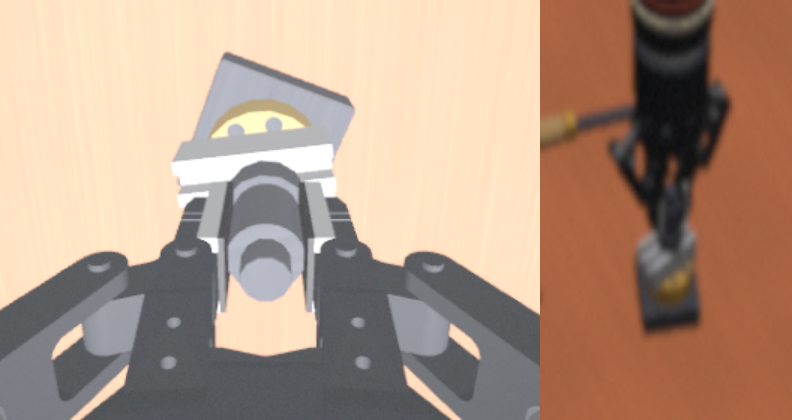

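Grip holds at width 20.8 mm on the shaft. I'll lift and carry it to the view point beyond the small round tray.

Call:
{"api": "send_rows", "payload": {"plan": [[[0, 0, -0.5, 0, 0, 0, 1], [0, 0, -1.5, 0, 0, 0, 1], [0, 0, -3, 0, 0, 0, 1], [0, 0, -5, 0, 0, 0, 1], [-1, -0.5, -6.5, 0, 0, 0, 1], [-3.5, -1.5, -6.5, 0, 0, 0, 1], [-6.5, -2.8, -6.5, 0, 0, 0, 1], [-9.5, -4.1, -6.5, 0, 0, 0, 1], [-12.5, -5.4, -6.5, 0, 0, 0, 1], [-15.5, -6.7, -6.5, 0, 0, 0, 1], [-18.5, -8, -6.5, 0, 0, 0, 1], [-21.5, -9.3, -6.5, 0, 0, 0, 1], [-24.5, -10.5, -6.5, 0, 0, 0, 1], [-27.5, -11.8, -6.5, 0, 0, 0, 1], [-30.5, -13.1, -6.5, 0, 0, 0, 1], [-33.5, -14.4, -6.5, 0, 0, 0, 1], [-36, -15.5, -6.5, 0, 0, 0, 1], [-38, -16.3, -6.5, 0, 0, 0, 1], [-38.9, -16.7, -6.5, 0, 0, 0, 1], [-38.9, -16.7, -6.5, 0, 0, 0, 1]]]}}

```text
time_s: 8.42
ee_pos: [0.4559, -0.252, 0.1197]
tool_rot: [0.708, 0.706, -0.0, 0.0]
force: [-0.2, -0.2, -1.5]
width: 0.0204
```

Call:
{"api": "send_rows", "payload": {"plan": [[[0, 0, 0, 0, 0, 0, 1], [0, 0, 0, 0, 0, 0, 1]]]}}

```text
time_s: 8.58
ee_pos: [0.4571, -0.2492, 0.1194]
tool_rot: [0.707, 0.707, 0.0, -0.0]
force: [-0.1, 0.6, -1.4]
width: 0.0207
```

Run:
```python
from h import *
m,im=snap("wrist","w6"); np.save("w6.npy",m,allow_pickle=True)
s=ctrl.observe(); print(s["width"],s["ee_pos"],s["force"])
for q in ("small_round_tray","long_tray","large_round_tray","mandrel"):
    for r in models.spot_point("wrist",q)[:1]:
        uv=np.array(r["position"])*[640,400]; print(q,r["conf"],uv,onz(m,uv,0)[0].round(4))
```

```text
0.020857728165150684 [ 0.45721607 -0.249026    0.1193478 ] [ 0.00581625 -1.44960407 -1.13220328]
small_round_tray 0.57 [328.576 144.8  ] [ 0.4572 -0.2134  0.    ]
long_tray 0.9 [526.4  37. ] [ 0.6205 -0.1234  0.    ]
mandrel 0.84 [326.72 250.08] [ 0.4557 -0.3154  0.    ]
```

View pics/w6.png

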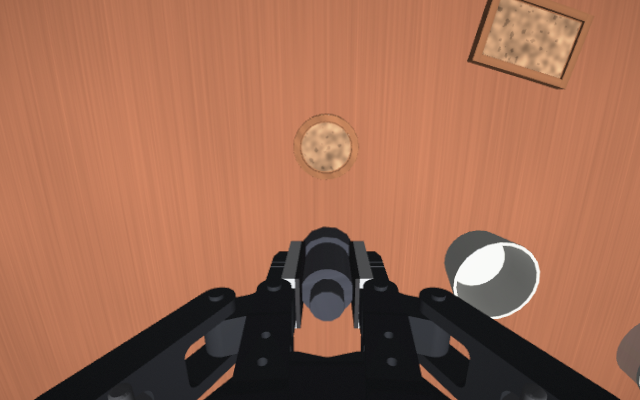

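Run:
```python
from h import *
m=np.load("w6.npy",allow_pickle=True).item(); im=cv2.imread("pics/w6.png")
zb=.1294; x,y=.4565,-.250
L=[circ(.457,-.2135,.022,.008),circ(.457,-.2135,.028,.011),circ(x,y,.014,zb),circ(x,y,.014,zb+.014),circ(x,y,.011,zb+.040),circ(x,y,.007,zb+.05)]
overlay(m,im,L,"o6",(270,105,385,330),3)
L=box(.6205,-.1234,np.radians(-20),.084,.058,0,.011)+box(.6205,-.1234,np.radians(-20),.072,.046,.008,.011)
overlay(m,im,L,"o6b",(455,0,605,100),2.6)
```

```text
(no output)
```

View pics/o6.png

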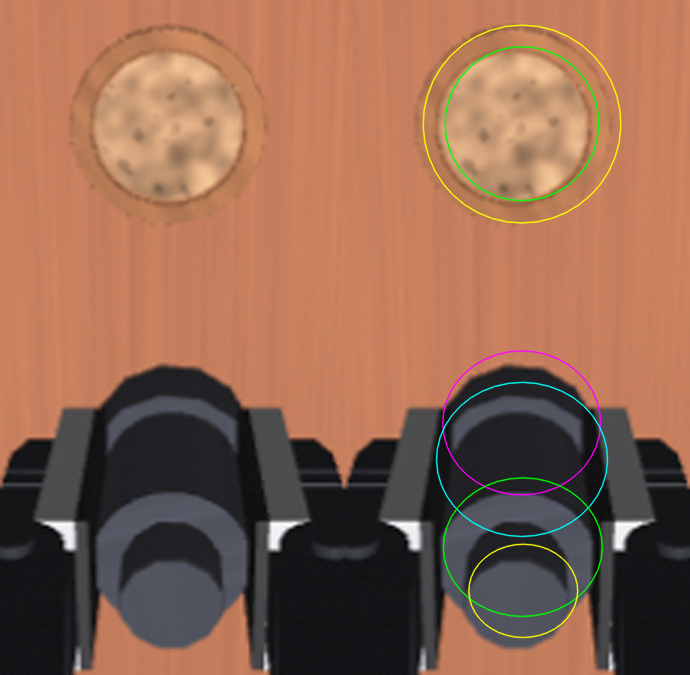

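View pics/o6b.png

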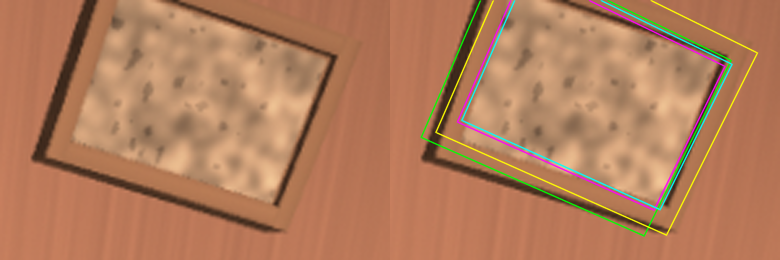

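The tray is at about (0.4545, −0.214), and the mandrel hangs 37 mm short of it in y and 1 mm over in x. I'll move over the tray and partway down, then check.

Call:
{"api": "send_rows", "payload": {"plan": [[[1.5, -0.1, 0, 0, 0, 0, 1], [3, -0.1, 1, 0, 0, 0, 1], [3.7, -0.1, 3, 0, 0, 0, 1], [3.7, -0.1, 5.5, 0, 0, 0, 1], [3.7, -0.1, 8, 0, 0, 0, 1], [3.7, -0.1, 9.5, 0, 0, 0, 1], [3.7, -0.1, 10.2, 0, 0, 0, 1], [3.7, -0.1, 10.2, 0, 0, 0, 1], [3.7, -0.1, 10.2, 0, 0, 0, 1]]]}}

```text
time_s: 9.58
ee_pos: [0.4562, -0.2127, 0.0176]
tool_rot: [0.707, 0.707, 0.0, -0.0]
force: [-0.6, 0.0, -2.4]
width: 0.0211
```

Run:
```python
from h import *
m,im=snap("wrist","w7"); m2,im2=snap("scene","s7"); m3,im3=snap("side","d7")
s=ctrl.observe(); print(s["width"],s["ee_pos"],s["force"])
a=cv2.resize(im[130:330,230:430],None,fx=2,fy=2)
u=proj(m2,[.455,-.214,.03])[0].astype(int)
b=cv2.resize(im2[u[1]-25:u[1]+25,u[0]-25:u[0]+25],None,fx=8,fy=8,interpolation=cv2.INTER_CUBIC)
cv2.imwrite("pics/g7.png",np.hstack([a,b]))
```

```text
0.020529835826830545 [ 0.45687941 -0.21342711  0.01832614] [-0.42055215  0.26516523 -1.8013428 ]
```

View pics/g7.png

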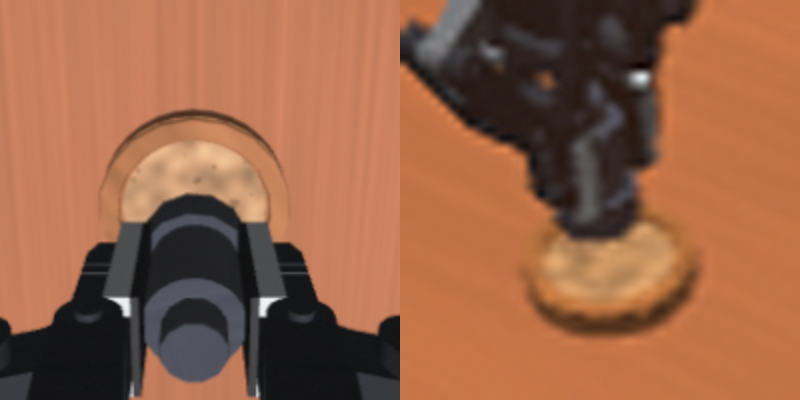

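Run:
```python
from h import *
m=camera_model("wrist")
lip=onz(m,[327.5,110/2+130],.0)[0]; lip2=onz(m,[327.5,117/2+130],.011)[0]; fl=onz(m,[327.5,140/2+130],.008)[0]
print("tray y:",lip[1]-.028,lip2[1]-.028,fl[1]-.022)
for zb in(.024,.028): print("mandrel y",onz(m,[327.5,195/2+130],zb)[0][1]-.014, onz(m,[327.5,213/2+130],zb+.014)[0][1]-.014)
m=camera_model("scene")
```

```text
tray y: -0.21613040463344027 -0.21528376168552185 -0.21694438731131085
mandrel y -0.2194342786060094 -0.2185405033418878
mandrel y -0.2178100287363367 -0.21678670808828895
```

Call:
{"api": "send_rows", "payload": {"plan": [[[0.2, 0, 0.5, 0, 0, 0, 1], [0.3, 0, 1, 0, 0, 0, 1], [0.3, 0, 1.4, 0, 0, 0, 1], [0.3, 0, 1.7, 0, 0, 0, 1], [0.3, 0, 1.8, 0, 0, 0, 1], [0.3, 0, 1.9, 0, 0, 0, 1], [0.3, 0, 1.9, 0, 0, 0, 1]]]}}

```text
time_s: 10.32
ee_pos: [0.4557, -0.2098, -0.0016]
tool_rot: [0.707, 0.707, -0.0, -0.0]
force: [-1.8, 0.2, 3.7]
width: 0.0209
```

Call:
{"api": "send_rows", "payload": {"plan": [[[0, 0, 0.05, 0, 0, 0, 1], [0, 0, 0.05, 0, 0, 0, 1]]]}}

```text
time_s: 10.48
ee_pos: [0.4557, -0.2098, -0.0017]
tool_rot: [0.707, 0.707, -0.0, -0.0]
force: [-4.6, 2.5, 10.7]
width: 0.0209
```

Run:
```python
from h import *
m,im=snap("wrist","w8"); m2,im2=snap("scene","s8")
a=cv2.resize(im[130:330,230:430],None,fx=2,fy=2)
u=proj(m2,[.455,-.214,.03])[0].astype(int)
b=cv2.resize(im2[u[1]-25:u[1]+25,u[0]-25:u[0]+25],None,fx=8,fy=8,interpolation=cv2.INTER_CUBIC)
cv2.imwrite("pics/g8.png",np.hstack([a,b]))
```

```text
(no output)
```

View pics/g8.png

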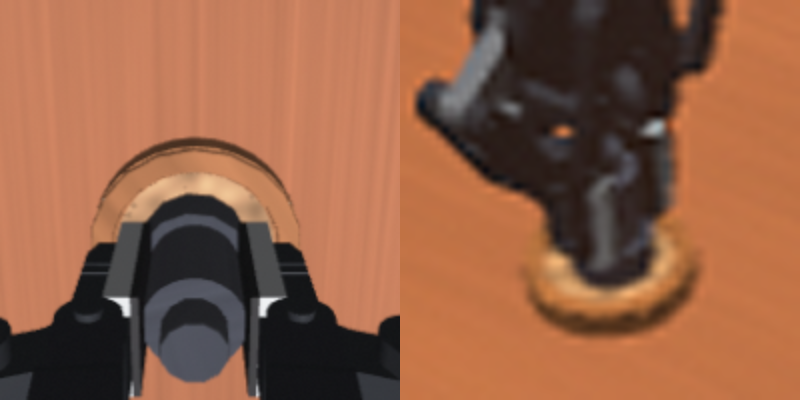

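The mandrel is on the floor: force rose to 10.7 N and it sits centred inside the lip. I'll release and rise.

Call:
{"api": "send_rows", "payload": {"plan": [[[0, 0, -0.05, 0, 0, 0, 0.6], [0, 0, -0.05, 0, 0, 0, 0.4], [0, 0, -0.05, 0, 0, 0, 0.2], [0, 0, -0.05, 0, 0, 0, 0], [0, 0, -0.05, 0, 0, 0, -0.4], [0, 0, -0.05, 0, 0, 0, -0.4], [0, 0, -1, 0, 0, 0, -0.4], [0, 0, -3, 0, 0, 0, -0.4], [0, 0, -6, 0, 0, 0, -0.6], [0, 0, -9, 0, 0, 0, -1], [0, 0, -12, 0, 0, 0, -1], [0, 0, -12, 0, 0, 0, -1]]]}}

```text
time_s: 11.58
ee_pos: [0.4589, -0.2118, 0.1236]
tool_rot: [0.707, 0.707, 0.001, 0.004]
force: [1.4, -0.3, 0.1]
width: 0.0856
```

Run:
```python
from h import *
m,im=snap("wrist","w9"); m2,im2=snap("scene","s9")
a=cv2.resize(im[130:330,230:430],None,fx=2,fy=2)
u=proj(m2,[.455,-.214,.03])[0].astype(int)
b=cv2.resize(im2[u[1]-25:u[1]+25,u[0]-25:u[0]+25],None,fx=8,fy=8,interpolation=cv2.INTER_CUBIC)
cv2.imwrite("pics/g9.png",np.hstack([a,b])); print(ctrl.observe()["ee_pos"])
```

```text
[ 0.45694619 -0.21055751  0.11930259]
```

View pics/g9.png

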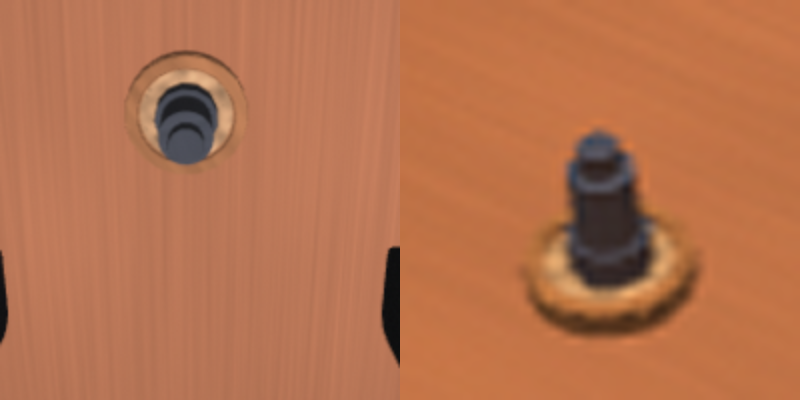

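The mandrel stands upright and centred in its tray. Next is the bar: I'll turn the jaws across it (about 96°) on the way back to a view point past the stack.

Call:
{"api": "send_rows", "payload": {"plan": [[[1, 0.5, -1, 0, 0, -0.06, -1], [3.5, 2, -2, 0, 0, -0.18, -1], [6, 3.5, -3, 0, 0, -0.3, -1], [8.5, 5, -3, 0, 0, -0.42, -1], [11, 6.5, -3, 0, 0, -0.54, -1], [13.5, 8, -3, 0, 0, -0.66, -1], [16, 9.5, -3, 0, 0, -0.78, -1], [18.5, 11, -3, 0, 0, -0.9, -1], [21, 12.3, -3, 0, 0, -1.02, -1], [23.5, 13.6, -3, 0, 0, -1.14, -1], [26, 15, -3, 0, 0, -1.26, -1], [28.5, 16.5, -3, 0, 0, -1.38, -1], [31, 18, -3, 0, 0, -1.5, -1], [33, 19.3, -3, 0, 0, -1.6, -1], [34.5, 20, -3, 0, 0, -1.68, -1], [34.8, 20.3, -3, 0, 0, -1.68, -1], [34.8, 20.3, -3, 0, 0, -1.68, -1], [34.8, 20.3, -3, 0, 0, -1.68, -1]]]}}

```text
time_s: 13.18
ee_pos: [0.6582, 0.1374, 0.1466]
tool_rot: [-0.053, 0.999, -0.0, -0.001]
force: [0.4, 0.4, -0.1]
width: 0.0851
```

Run:
```python
from h import *
m,im=snap("wrist","w10"); np.save("w10.npy",m,allow_pickle=True)
s=ctrl.observe(); print(s["ee_pos"],R.from_quat(s["tool_rot"]).as_matrix().round(3).tolist(),s["joint_pos"].round(2))
```

```text
[0.65825353 0.13706933 0.14703019] [[-0.994, -0.107, -0.001], [-0.107, 0.994, -0.0], [0.002, -0.0, -1.0]] [ 0.1   0.61  0.19  1.16 -0.   -0.01]
```

View pics/w10.png

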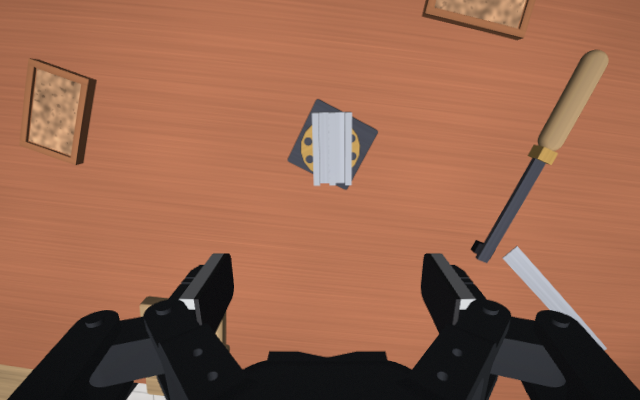

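Run:
```python
from h import *
m=np.load("w10.npy",allow_pickle=True).item(); im=cv2.imread("pics/w10.png")
d=np.radians
L=box(.621,.139,d(-22),.062,.062,0,.022)+[circ(.62,.137,.025,.022),circ(.62,.137,.025,.042)]+box(.6195,.1373,d(6.2),.056,.030,.042,.064)
overlay(m,im,L,"o10",(275,85,395,205),3.2)
for px in [(312,113),(351,112),(352,184),(314,186)]: print(onz(m,px,.064)[0].round(4))
L=box(.6205,-.1234,d(-17),.084,.058,0,.011)+box(.6205,-.1234,d(-17),.072,.046,.008,.011)
overlay(m,im,L,"o10b",(10,50,110,175),3.8)
```

```text
[0.5938 0.1194 0.064 ]
[0.59   0.1483 0.064 ]
[0.6451 0.1562 0.064 ]
[0.65   0.1263 0.064 ]
```

View pics/o10.png

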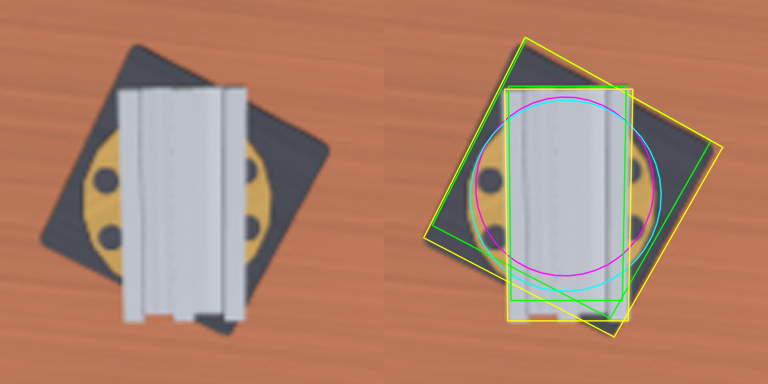

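View pics/o10b.png

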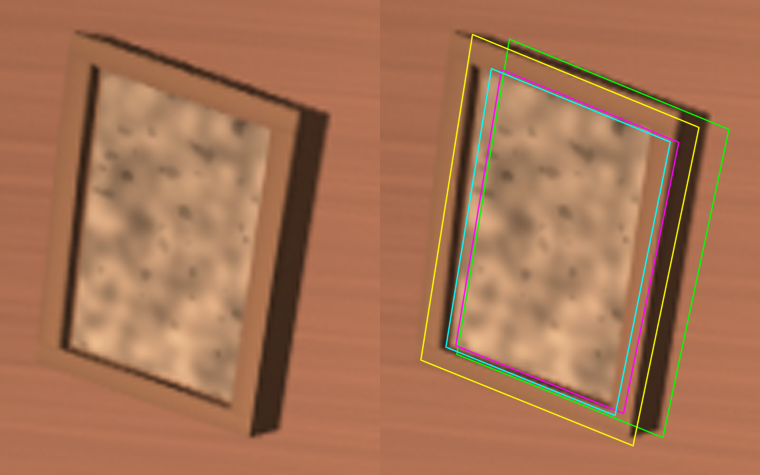

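```bash
cat >> h.py <<'E'
from scipy.optimize import least_squares
def fitbox(m,px,lx,ly,z,p0):
    px=np.array(px,float)
    f=lambda p:(proj(m,box(p[0],p[1],p[2],lx,ly,z,z)[0])-px).ravel()
    q=f(p0).reshape(4,2)+px
    # match order by best cyclic shift
    best=min((np.abs(np.roll(px,k*1,0)[::s]-q).sum(),k,s) for k in range(4) for s in(1,-1))
    px=np.roll(px,best[1],0)[::best[2]]
    r=least_squares(f,p0,x_scale=[.01,.01,.1]); return r.x[:2].round(4),np.degrees(r.x[2]).round(1),np.sqrt((r.fun**2).mean()).round(2)
E
python3 - <<'E'
from h import *
d=np.radians
m=np.load("w10.npy",allow_pickle=True).item()
c=lambda L,x0,y0,s:[(x/s-.5+x0,y/s-.5+y0) for x,y in L]
print("bar",fitbox(m,c([(118,91),(246,88),(245,320),(125,322)],275,85,3.2),.056,.03,.064,[.6195,.1373,d(6)]))
print("block",fitbox(m,c([(138,45),(328,150),(230,335),(40,240)],275,85,3.2),.062,.062,.022,[.62,.138,d(-22)]))
print("long lip",fitbox(m,c([(78,33),(300,108),(252,435),(38,360)],10,50,3.8),.084,.058,.011,[.62,-.123,d(-17)]))
print("long floor",fitbox(m,c([(98,68),(270,128),(232,407),(66,348)],10,50,3.8),.072,.046,.0095,[.62,-.123,d(-17)]))
m=np.load("w6.npy",allow_pickle=True).item()
E
```

```text
bar (array([0.6197, 0.1372]), np.float64(7.2), np.float64(0.07))
block (array([0.6221, 0.1383]), np.float64(-21.3), np.float64(1.11))
long lip (array([ 0.6189, -0.1255]), np.float64(-14.2), np.float64(0.6))
long floor (array([ 0.6196, -0.1268]), np.float64(-13.9), np.float64(0.58))
```

Fits for the bar are (0.6197, 0.1372) with yaw about 7°, and for the long tray (0.619, −0.126) with yaw about −14°. I'll descend onto the bar and close across its width.

Call:
{"api": "send_rows", "payload": {"plan": [[[2, 0.2, 2, 0, 0, 0, -1], [4, 0.4, 5, 0, 0, 0, -1], [4, 0.4, 8, 0, 0, 0, -1], [4, 0.4, 10.5, 0, 0, 0, -1], [4, 0.4, 12, 0, 0, 0, -0.8], [4, 0.4, 12.6, 0, 0, 0, -0.4], [4, 0.4, 12.6, 0, 0, 0, 0], [4, 0.4, 12.6, 0, 0, 0, 0.15], [4, 0.4, 12.6, 0, 0, 0, 0.25], [4, 0.4, 12.6, 0, 0, 0, 0.35], [4, 0.4, 12.6, 0, 0, 0, 0.6], [4, 0.4, 12.6, 0, 0, 0, 1], [4, 0.4, 12.6, 0, 0, 0, 1], [4, 0.4, 12.6, 0, 0, 0, 1]]], "grip_force": 45}}

```text
time_s: 14.4
ee_pos: [0.62, 0.1374, 0.0234]
tool_rot: [-0.054, 0.999, -0.0, 0.001]
force: [-1.2, -2.7, 6.0]
width: 0.0291
```

Run:
```python
from h import *
m,im=snap("wrist","w11"); m2,im2=snap("side","d11"); m3,im3=snap("scene","s11")
s=ctrl.observe(); print(s["width"],s["ee_pos"],s["force"])
im=(255*np.clip(im/160.,0,1)**.5).astype(np.uint8)
a=cv2.resize(im[120:370,190:470],None,fx=1.6,fy=1.6)
o=[a]
for mm,i in((m2,im2),(m3,im3)):
    u=proj(mm,[.62,.137,.05])[0].astype(int)
    o.append(cv2.resize(i[u[1]-25:u[1]+25,u[0]-22:u[0]+22],(352,400),interpolation=cv2.INTER_CUBIC)[:, 90:260])
cv2.imwrite("pics/g11.png",np.hstack(o))
```

```text
0.029069581487020418 [0.62001476 0.13740039 0.02341234] [-0.77890669 -2.08169574  7.10693918]
```

View pics/g11.png

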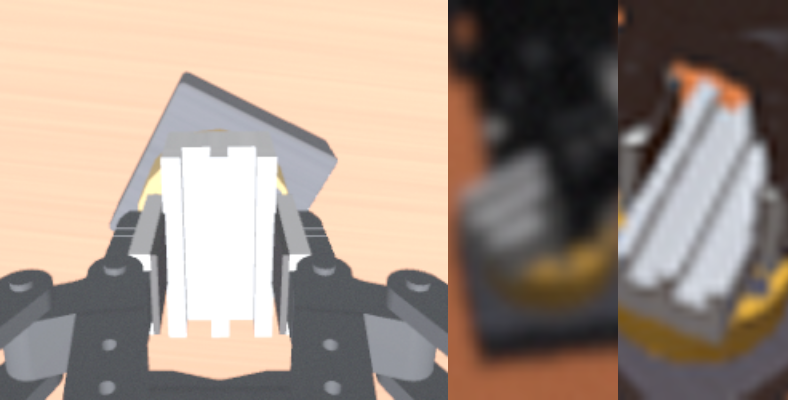

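The bar is gripped at 29.1 mm. I'll lift it, turn +0.35 rad and carry it to a view point beside the long tray.

Call:
{"api": "send_rows", "payload": {"plan": [[[0, 0, -0.5, 0, 0, 0, 1], [0, 0, -1.5, 0, 0, 0, 1], [0, 0, -3, 0, 0, 0, 1], [0, 0, -5, 0, 0, 0, 1], [0, -0.8, -6.8, 0, 0, 0.04, 1], [-0.1, -3, -7.8, 0, 0, 0.08, 1], [-0.2, -6, -7.8, 0, 0, 0.12, 1], [-0.3, -9, -7.8, 0, 0, 0.16, 1], [-0.3, -12, -7.8, 0, 0, 0.2, 1], [-0.4, -15, -7.8, 0, 0, 0.24, 1], [-0.5, -18, -7.8, 0, 0, 0.28, 1], [-0.6, -21, -7.8, 0, 0, 0.32, 1], [-0.7, -23.7, -7.8, 0, 0, 0.355, 1], [-0.7, -25.7, -7.8, 0, 0, 0.355, 1], [-0.7, -26.6, -7.8, 0, 0, 0.355, 1], [-0.7, -26.6, -7.8, 0, 0, 0.355, 1], [-0.7, -26.6, -7.8, 0, 0, 0.355, 1], [-0.7, -26.6, -7.8, 0, 0, 0.355, 1]]]}}

```text
time_s: 16.05
ee_pos: [0.6545, -0.1246, 0.0999]
tool_rot: [0.122, 0.993, 0.0, -0.0]
force: [-0.5, -0.5, -2.1]
width: 0.0293
```

Run:
```python
from h import *
m,im=snap("wrist","w12"); np.save("w12.npy",m,allow_pickle=True)
s=ctrl.observe(); print(s["width"],s["ee_pos"],s["force"],R.from_quat(s["tool_rot"]).as_matrix().round(3).tolist())
```

```text
0.02902021304964937 [ 0.65462184 -0.12443656  0.09989941] [-0.62315523  0.07862996 -2.26619093] [[-0.97, 0.242, -0.0], [0.242, 0.97, 0.0], [0.0, 0.0, -1.0]]
```

View pics/w12.png

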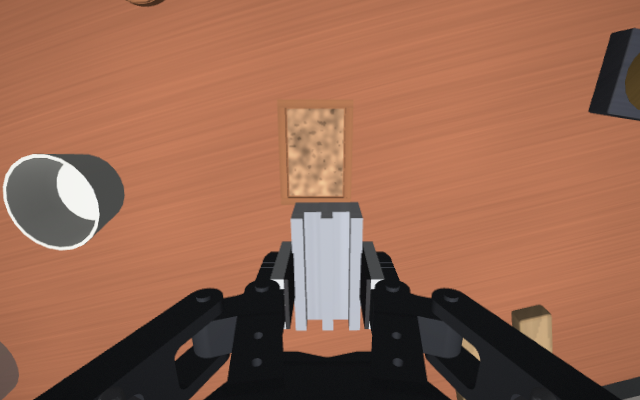

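Run:
```python
from h import *
d=np.radians
m=np.load("w12.npy",allow_pickle=True).item(); im=cv2.imread("pics/w12.png")
print("floor",fitbox(m,[(286,107.5),(345.5,108),(344,197),(288,197)],.072,.046,.009,[.6195,-.126,d(-14)]))
print("bar",fitbox(m,[(292,218),(361,218),(361,329),(295,329)],.056,.03,.1405,[.654,-.125,d(-14)]))
L=box(.6195,-.126,d(-14),.084,.058,0,.011)+box(.6195,-.126,d(-14),.072,.046,.008,.011)+box(.6545,-.1244,d(-14),.056,.03,.1185,.1405)
overlay(m,im,L,"o12",(265,90,385,335),3)
```

```text
floor (array([ 0.6199, -0.1253]), np.float64(-14.4), np.float64(0.22))
bar (array([ 0.6547, -0.1249]), np.float64(-13.4), np.float64(0.97))
```

View pics/o12.png

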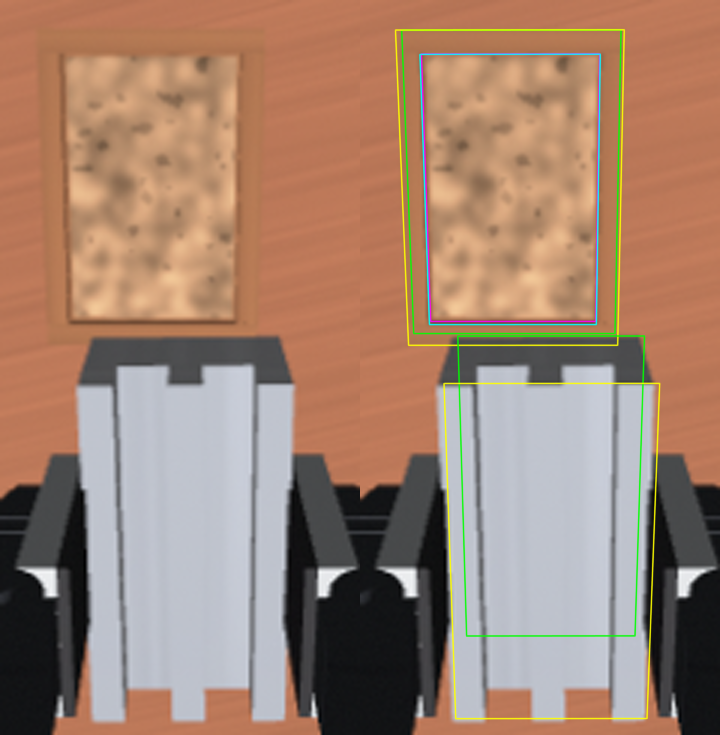

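Call:
{"api": "send_rows", "payload": {"plan": [[[1.5, -0.4, 0.5, 0, 0, 0, 1], [3, -0.8, 2, 0, 0, 0, 1], [3.4, -0.9, 4.5, 0, 0, 0, 1], [3.4, -0.9, 7, 0, 0, 0, 1], [3.4, -0.9, 9, 0, 0, 0, 1], [3.4, -0.9, 10, 0, 0, 0, 1], [3.4, -0.9, 10.5, 0, 0, 0, 1], [3.4, -0.9, 10.8, 0, 0, 0, 1], [3.4, -0.9, 10.9, 0, 0, 0, 1], [3.4, -0.9, 10.9, 0, 0, 0, 1], [3.4, -0.9, 10.9, 0, 0, 0, 1]]]}}

```text
time_s: 17.02
ee_pos: [0.6204, -0.1266, -0.0082]
tool_rot: [0.123, 0.992, -0.0, 0.001]
force: [-0.2, 0.0, -2.0]
width: 0.0288
```

Run:
```python
from h import *
m,im=snap("wrist","w13"); m3,im3=snap("scene","s13")
s=ctrl.observe(); print(s["width"],s["ee_pos"],s["force"])
im=(255*np.clip(im/200.,0,1)**.7).astype(np.uint8)
a=cv2.resize(im[120:370,190:470],None,fx=1.6,fy=1.6)
u=proj(m3,[.62,-.126,.02])[0].astype(int)
b=cv2.resize(im3[u[1]-28:u[1]+28,u[0]-28:u[0]+28],(350,400),interpolation=cv2.INTER_CUBIC)
cv2.imwrite("pics/g13.png",np.hstack([a,b]))
```

```text
0.028902631682992 [ 0.62022003 -0.12668211 -0.00842681] [-0.14172834  0.72706529 -1.40300255]
```

View pics/g13.png

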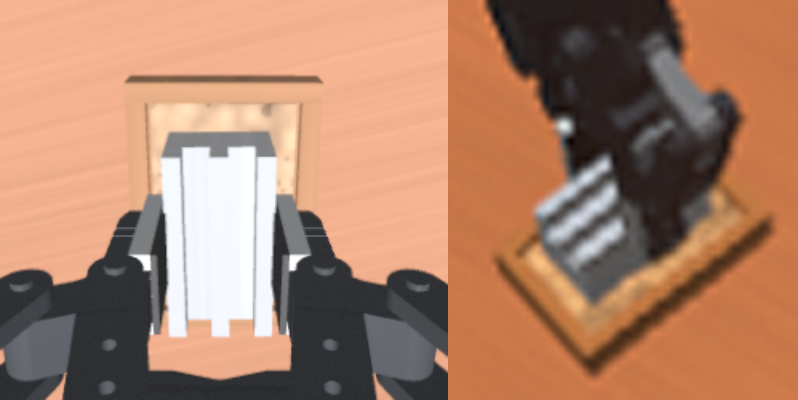

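Call:
{"api": "send_rows", "payload": {"plan": [[[0, 0.1, 0.1, 0, 0, 0, 1], [0, 0.1, 0.2, 0, 0, 0, 1], [0, 0.1, 0.25, 0, 0, 0, 1], [0, 0.1, 0.25, 0, 0, 0, 1]]]}}

```text
time_s: 17.45
ee_pos: [0.6202, -0.1255, -0.0106]
tool_rot: [0.123, 0.992, -0.0, 0.001]
force: [-3.8, 0.9, 9.9]
width: 0.029
```

Call:
{"api": "send_rows", "payload": {"plan": [[[0, 0, -0.05, 0, 0, 0, 0.45], [0, 0, -0.05, 0, 0, 0, 0.3], [0, 0, -0.05, 0, 0, 0, 0.1], [0, 0, -0.05, 0, 0, 0, -0.2], [0, 0, -0.1, 0, 0, 0, -0.4], [0, 0, -0.2, 0, 0, 0, -0.5], [0, 0, -1, 0, 0, 0, -0.6], [0, 0, -3, 0, 0, 0, -0.8], [0, 0, -6, 0, 0, 0, -1], [-2, 0, -9, 0, 0, 0, -1], [-4, 0, -11, 0, 0, 0, -1], [-4, 0, -11, 0, 0, 0, -1], [-4, 0, -11, 0, 0, 0, -1]]]}}

```text
time_s: 18.53
ee_pos: [0.6602, -0.1357, 0.0999]
tool_rot: [0.123, 0.992, -0.0, 0.002]
force: [-0.6, 0.5, -0.6]
width: 0.0854
```

Run:
```python
from h import *
m,im=snap("wrist","w14"); m3,im3=snap("scene","s14")
s=ctrl.observe(); print(s["width"],s["ee_pos"],s["force"],s["time_s"])
im=(255*np.clip(im/200.,0,1)**.7).astype(np.uint8)
a=cv2.resize(im[50:300,190:470],None,fx=1.6,fy=1.6)
u=proj(m3,[.62,-.126,.02])[0].astype(int)
b=cv2.resize(im3[u[1]-28:u[1]+28,u[0]-28:u[0]+28],(350,400),interpolation=cv2.INTER_CUBIC)
cv2.imwrite("pics/g14.png",np.hstack([a,b]))
```

```text
0.08566546096093514 [ 0.65743879 -0.13488329  0.09735491] [-0.01704271  0.48946817 -0.47527316] 18.6333
```

View pics/g14.png

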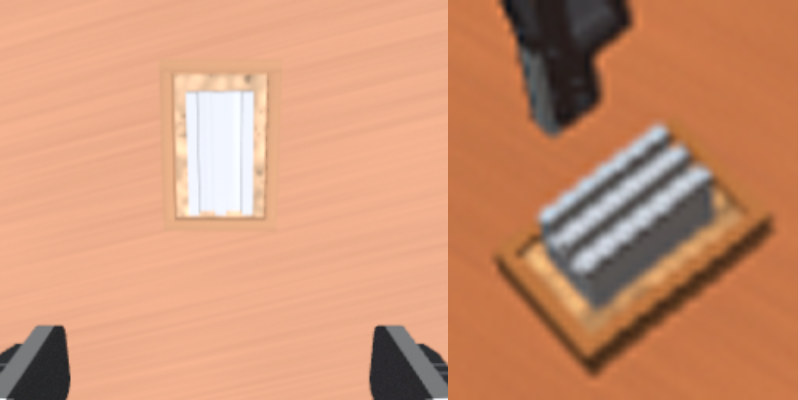

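The bar lies flat in its tray. Next is the disc.

Call:
{"api": "send_rows", "payload": {"plan": [[[0.5, 3, -1, 0, 0, 0.03, -1], [1.5, 6.5, -1, 0, 0, 0.06, -1], [2.5, 10, -1, 0, 0, 0.09, -1], [3.5, 13.5, -1, 0, 0, 0.13, -1], [4.5, 17, -1, 0, 0, 0.13, -1], [5.3, 20.5, -1, 0, 0, 0.13, -1], [6, 23.5, -1, 0, 0, 0.13, -1], [6.2, 24.8, -1, 0, 0, 0.13, -1], [6.2, 24.8, -1, 0, 0, 0.13, -1], [6.2, 24.8, -1, 0, 0, 0.13, -1], [6.2, 24.8, -1, 0, 0, 0.13, -1]]]}}

```text
time_s: 19.55
ee_pos: [0.6582, 0.1191, 0.1075]
tool_rot: [0.187, 0.982, -0.0, -0.001]
force: [-0.5, -0.3, 0.5]
width: 0.0854
```

Run:
```python
from h import *
m,im=snap("wrist","w15"); np.save("w15.npy",m,allow_pickle=True)
s=ctrl.observe(); print(s["ee_pos"],R.from_quat(s["tool_rot"]).as_matrix().round(3).tolist(),s["joint_pos"].round(2))
d=np.radians
L=box(.6221,.1383,d(-21.3),.062,.062,0,.022)+[circ(.62,.1355,.025,.022),circ(.62,.1355,.025,.042)]
overlay(m,im,L,"o15",(250,90,400,260),2.6)
```

```text
[0.65840095 0.11883692 0.1077034 ] [[-0.93, 0.368, -0.001], [0.368, 0.93, -0.0], [0.001, -0.001, -1.0]] [ 0.07  0.63  0.12  1.06 -0.    0.45]
```

View pics/w15.png

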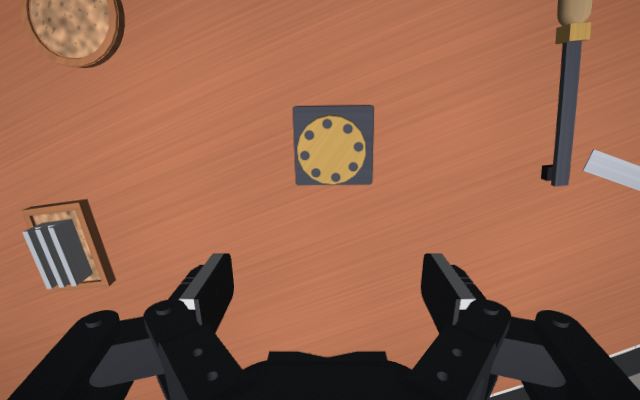

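View pics/o15.png

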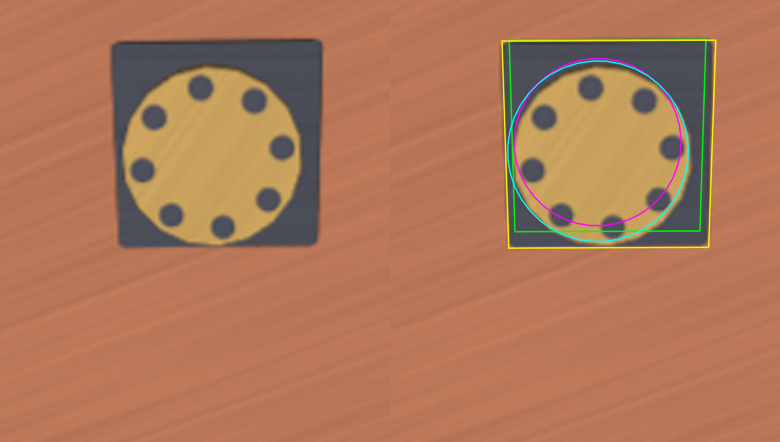

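The disc is at about (0.6213, 0.1358). I'll descend and grip it.

Call:
{"api": "send_rows", "payload": {"plan": [[[2, 0.1, 2, 0, 0, 0, -1], [4.2, 0.2, 4.5, 0, 0, 0, -1], [4.2, 0.2, 7, 0, 0, 0, -1], [4.2, 0.2, 9, 0, 0, 0, -1], [4.2, 0.2, 10, 0, 0, 0, -1], [4.2, 0.2, 10.4, 0, 0, 0, -0.7], [4.2, 0.2, 10.4, 0, 0, 0, -0.4], [4.2, 0.2, 10.4, 0, 0, 0, -0.3], [4.2, 0.2, 10.4, 0, 0, 0, -0.2], [4.2, 0.2, 10.4, 0, 0, 0, -0.1], [4.2, 0.2, 10.4, 0, 0, 0, 0.2], [4.2, 0.2, 10.4, 0, 0, 0, 1], [4.2, 0.2, 10.4, 0, 0, 0, 1], [4.2, 0.2, 10.4, 0, 0, 0, 1]]], "grip_force": 55}}

```text
time_s: 20.77
ee_pos: [0.6217, 0.1373, 0.006]
tool_rot: [0.187, 0.982, -0.0, 0.001]
force: [-1.3, -2.4, 5.9]
width: 0.0475
```

Run:
```python
from h import *
m,im=snap("wrist","w16"); m2,im2=snap("side","d16"); m3,im3=snap("scene","s16")
s=ctrl.observe(); print(s["width"],s["ee_pos"],s["force"])
im=(255*np.clip(im/160.,0,1)**.5).astype(np.uint8)
a=cv2.resize(im[120:370,190:470],None,fx=1.6,fy=1.6)
o=[a]
for mm,i in((m3,im3),):
    u=proj(mm,[.62,.137,.03])[0].astype(int)
    o.append(cv2.resize(i[u[1]-25:u[1]+25,u[0]-22:u[0]+22],(352,400),interpolation=cv2.INTER_CUBIC))
cv2.imwrite("pics/g16.png",np.hstack(o))
```

```text
0.04709719693526762 [0.62164598 0.13725484 0.00603877] [-1.78326989 -2.65614159  6.88713225]
```

View pics/g16.png

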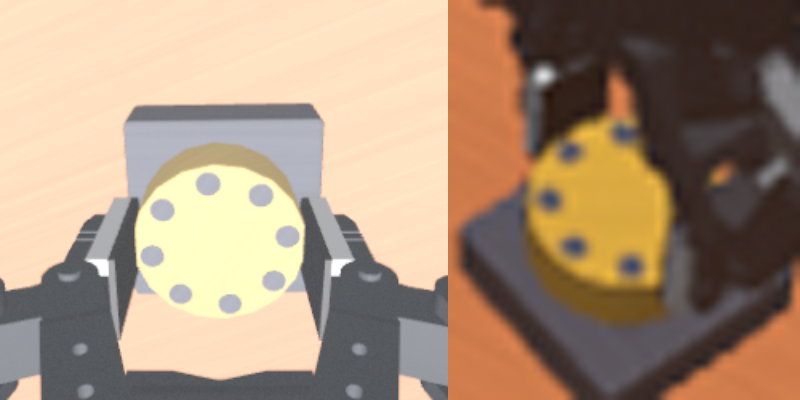

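Run:
```python
from h import *
m=camera_model("wrist"); s=ctrl.observe(); Rt=R.from_quat(s["tool_rot"])
im=cv2.imread("pics/w16.png"); hsv=cv2.cvtColor(im,cv2.COLOR_BGR2HSV)
# disc top outline points in full px
g=lambda x,y:(x/1.6+190-.5,y/1.6+120-.5)
for p in [g(135,240),g(305,240),g(220,165),g(220,318)]:
    w=onz(m,p,.042)[0]; print(p,w.round(4),(Rt.inv().apply(w-s["ee_pos"])*1000).round(1))
L=[circ(.6217,.1365,.025,.042),circ(.6217,.1365,.025,.022)]
y=Rt.apply([0,1,0]);x=Rt.apply([1,0,0])
for dz in (.02,.03):
  e=s["ee_pos"]+[0,0,dz]
  L.append(np.array([e+x*a*.011+y*b*.0245 for a,b in((1,1),(1,-1),(-1,-1),(-1,1))]))
overlay(m,im,L,"o16",(240,200,420,330),2.2)
```

```text
(273.875, 269.5) [0.6116 0.1146 0.042 ] [  0.9 -24.8 -36. ]
(380.125, 269.5) [0.6294 0.1597 0.042 ] [  0.9  23.7 -36. ]
(327.0, 222.625) [0.5992 0.1456 0.042 ] [ 23.8  -0.5 -36. ]
(327.0, 318.25) [0.6451 0.1274 0.042 ] [-25.5  -0.5 -35.9]
```

View pics/o16.png

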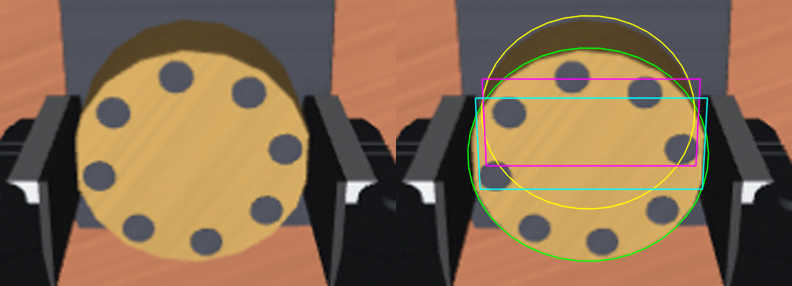

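By the wrist camera the pads overlap only the top 6–7 mm of the disc. I'll regrasp 6 mm lower.

Call:
{"api": "send_rows", "payload": {"plan": [[[0, 0, 0, 0, 0, 0, -0.2], [0, 0, 0, 0, 0, 0, -0.4], [0, 0, 0, 0, 0, 0, -0.5], [0, 0, 0.3, 0, 0, 0, -0.5], [0, 0, 0.6, 0, 0, 0, -0.5], [0, 0, 0.6, 0, 0, 0, -0.5]]]}}

```text
time_s: 21.42
ee_pos: [0.62, 0.1376, -0.0026]
tool_rot: [0.187, 0.982, -0.0, -0.001]
force: [0.7, -0.4, -0.7]
width: 0.064
```

Call:
{"api": "send_rows", "payload": {"plan": [[[0, 0, 0, 0, 0, 0, -0.3], [0, 0, 0, 0, 0, 0, -0.15], [0, 0, 0, 0, 0, 0, 0], [0, 0, 0, 0, 0, 0, 1], [0, 0, 0, 0, 0, 0, 1], [0, 0, 0, 0, 0, 0, 1], [0, 0, 0, 0, 0, 0, 1]]], "grip_force": 55}}

```text
time_s: 22.0
ee_pos: [0.6205, 0.1378, -0.0016]
tool_rot: [0.187, 0.982, 0.0, -0.0]
force: [-2.9, 1.0, 5.7]
width: 0.048
```

Call:
{"api": "send_rows", "payload": {"plan": [[[0, 0, -0.5, 0, 0, 0, 1], [0, 0, -1.5, 0, 0, 0, 1], [0, 0, -3, 0, 0, 0, 1], [0, 0, -5, 0, 0, 0, 1], [0.1, -0.8, -7, 0, 0, 0, 1], [0.4, -2.5, -8.5, 0, 0, 0, 1], [0.9, -5, -9.2, 0, 0, 0, 1], [1.4, -7.5, -9.2, 0, 0, 0, 1], [1.9, -10, -9.2, 0, 0, 0, 1], [2.4, -12.5, -9.2, 0, 0, 0, 1], [2.9, -15, -9.2, 0, 0, 0, 1], [3.4, -17.5, -9.2, 0, 0, 0, 1], [3.7, -19.2, -9.2, 0, 0, 0, 1], [3.8, -19.9, -9.2, 0, 0, 0, 1], [3.8, -19.9, -9.2, 0, 0, 0, 1], [3.8, -19.9, -9.2, 0, 0, 0, 1], [3.8, -19.9, -9.2, 0, 0, 0, 1]]]}}

```text
time_s: 23.42
ee_pos: [0.5129, -0.0329, 0.0904]
tool_rot: [0.187, 0.982, 0.0, 0.0]
force: [0.7, 0.2, -3.3]
width: 0.0481
```

Run:
```python
from h import *
m,im=snap("wrist","w17"); np.save("w17.npy",m,allow_pickle=True)
s=ctrl.observe(); print(s["width"],s["ee_pos"],s["force"],R.from_quat(s["tool_rot"]).as_matrix().round(3).tolist())
e=s["ee_pos"]; zb=e[2]+.024
L=[circ(.456,-.011,.033,.008),circ(.456,-.011,.039,.011),circ(e[0],e[1],.025,zb+.02),circ(e[0],e[1],.025,zb)]
overlay(m,im,L,"o17",(240,80,420,330),2.2)
```

```text
0.048324162242285924 [ 0.51282513 -0.03277886  0.09034615] [ 0.102141   -0.2362624  -4.01352882] [[-0.931, 0.366, 0.001], [0.366, 0.931, 0.0], [-0.0, 0.0, -1.0]]
```

View pics/o17.png

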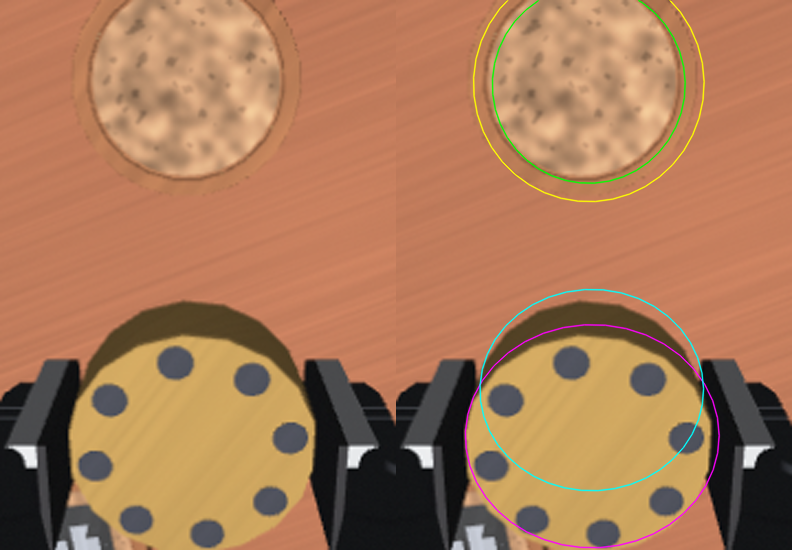

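Call:
{"api": "send_rows", "payload": {"plan": [[[2, -0.1, 0.5, 0, 0, 0, 1], [4.5, -0.2, 1.5, 0, 0, 0, 1], [6.3, -0.2, 3.5, 0, 0, 0, 1], [6.3, -0.2, 6, 0, 0, 0, 1], [6.3, -0.2, 8.3, 0, 0, 0, 1], [6.3, -0.2, 9.4, 0, 0, 0, 1], [6.3, -0.2, 10, 0, 0, 0, 1], [6.3, -0.2, 10.2, 0, 0, 0, 1], [6.3, -0.2, 10.2, 0, 0, 0, 1], [6.3, -0.2, 10.2, 0, 0, 0, 1]]]}}

```text
time_s: 24.3
ee_pos: [0.4536, -0.0122, -0.0112]
tool_rot: [0.187, 0.982, 0.0, 0.001]
force: [0.4, 0.6, -2.8]
width: 0.0483
```

Run:
```python
from h import *
m,im=snap("wrist","w18"); m3,im3=snap("scene","s18")
s=ctrl.observe(); print(s["width"],s["ee_pos"],s["force"])
a=cv2.resize(im[120:370,190:470],None,fx=1.6,fy=1.6)
u=proj(m3,[.456,-.011,.02])[0].astype(int)
b=cv2.resize(im3[u[1]-28:u[1]+28,u[0]-28:u[0]+28],(350,400),interpolation=cv2.INTER_CUBIC)
cv2.imwrite("pics/g18.png",np.hstack([a,b]))
```

```text
0.04789069427826239 [ 0.4536495  -0.01232776 -0.0110157 ] [-0.51939326 -0.75365749 -3.88627905]
```

View pics/g18.png

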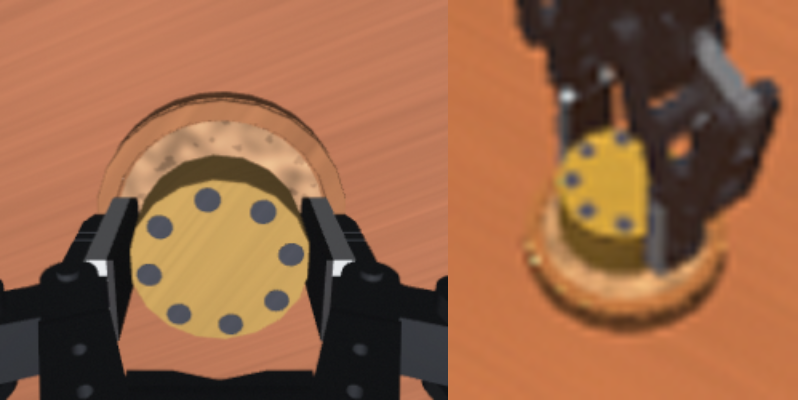

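Call:
{"api": "send_rows", "payload": {"plan": [[[0.1, 0, 0.1, 0, 0, 0, 1], [0.25, 0, 0.2, 0, 0, 0, 1], [0.25, 0, 0.35, 0, 0, 0, 1], [0.25, 0, 0.45, 0, 0, 0, 1], [0.25, 0, 0.45, 0, 0, 0, 1], [0.25, 0, 0.45, 0, 0, 0, 1]]]}}

```text
time_s: 24.9
ee_pos: [0.4503, -0.0113, -0.0157]
tool_rot: [0.187, 0.982, 0.0, 0.0]
force: [-4.6, 0.8, 11.9]
width: 0.0484
```

Call:
{"api": "send_rows", "payload": {"plan": [[[0, 0, -0.05, 0, 0, 0, 0], [0, 0, -0.05, 0, 0, 0, -0.2], [0, 0, -0.05, 0, 0, 0, -0.4], [0, 0, -0.1, 0, 0, 0, -0.6], [0, 0, -0.2, 0, 0, 0, -0.8], [0, 0, -0.5, 0, 0, 0, -0.9], [0, 0, -1.5, 0, 0, 0, -1], [0, 0, -3, 0, 0, 0, -1], [0, 0, -6, 0, 0, 0, -1], [-2, 0, -9, 0, 0, 0, -1], [-4, 0, -11, 0, 0, 0, -1], [-4, 0, -11, 0, 0, 0, -1], [-4, 0, -11, 0, 0, 0, -1]]]}}

```text
time_s: 25.98
ee_pos: [0.4892, -0.0265, 0.0948]
tool_rot: [0.187, 0.982, -0.0, 0.001]
force: [-0.4, 0.6, -0.2]
width: 0.0852
```

Run:
```python
from h import *
m,im=snap("wrist","w19"); np.save("w19.npy",m,allow_pickle=True); m3,im3=snap("scene","s19")
s=ctrl.observe(); print(s["width"],s["ee_pos"],s["force"],s["time_s"],R.from_quat(s["tool_rot"]).as_matrix().round(3).tolist())
a=cv2.resize(im[50:300,190:470],None,fx=1.6,fy=1.6)
u=proj(m3,[.456,-.011,.02])[0].astype(int)
b=cv2.resize(im3[u[1]-28:u[1]+28,u[0]-28:u[0]+28],(350,400),interpolation=cv2.INTER_CUBIC)
cv2.imwrite("pics/g19.png",np.hstack([a,b]))
```

```text
0.0854300306670552 [ 0.48633327 -0.02567917  0.09290244] [-0.30316361  0.34189399 -0.62068226] 26.0833 [[-0.93, 0.367, -0.002], [0.367, 0.93, 0.0], [0.002, -0.0, -1.0]]
```

View pics/g19.png

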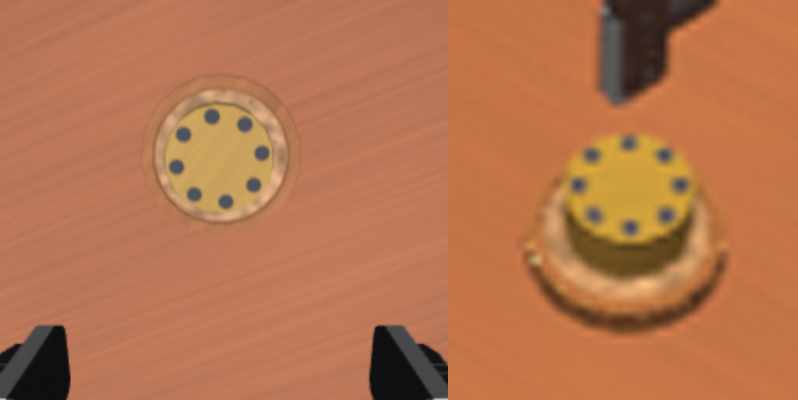

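The disc sits centred and flat. The last tool is the block.

Call:
{"api": "send_rows", "payload": {"plan": [[[-1.5, 2.5, -1, 0, 0, 0, -1], [-3.2, 5.5, -1, 0, 0, 0, -1], [-4.9, 8.5, -1, 0, 0, 0, -1], [-6.6, 11.5, -1, 0, 0, 0, -1], [-8.2, 14.5, -1, 0, 0, 0, -1], [-9.7, 17.5, -1, 0, 0, 0, -1], [-10.8, 19.6, -1, 0, 0, 0, -1], [-11.1, 20.2, -1, 0, 0, 0, -1], [-11.1, 20.2, -1, 0, 0, 0, -1], [-11.1, 20.2, -1, 0, 0, 0, -1], [-11.1, 20.2, -1, 0, 0, 0, -1]]]}}

```text
time_s: 27.0
ee_pos: [0.6635, 0.1203, 0.1031]
tool_rot: [0.187, 0.982, -0.0, -0.001]
force: [-0.6, -0.4, 0.4]
width: 0.0851
```

Run:
```python
from h import *
m,im=snap("wrist","w20"); np.save("w20.npy",m,allow_pickle=True)
s=ctrl.observe(); print(s["ee_pos"],R.from_quat(s["tool_rot"]).as_matrix().round(3).tolist(),s["joint_pos"].round(2))
d=np.radians
L=box(.6221,.1383,d(-21.3),.062,.062,0,.022)
overlay(m,im,L,"o20",(250,70,400,240),2.6)
```

```text
[0.66377279 0.12018728 0.10345162] [[-0.93, 0.368, -0.001], [0.368, 0.93, -0.0], [0.001, -0.001, -1.0]] [ 0.07  0.64  0.13  1.06 -0.    0.45]
```

View pics/o20.png

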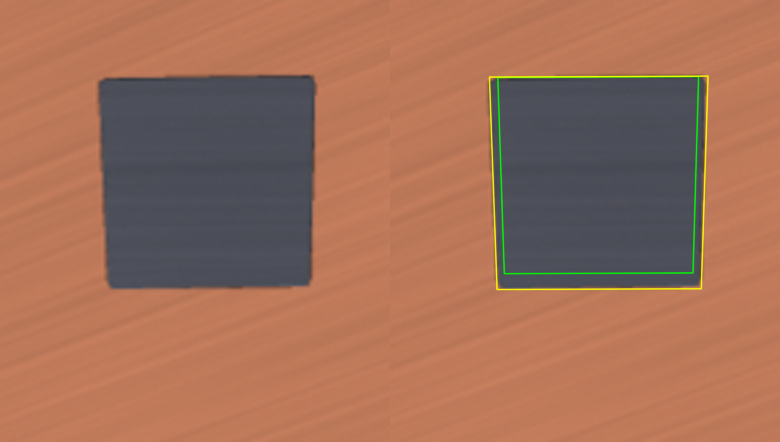

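View pics/w20.png

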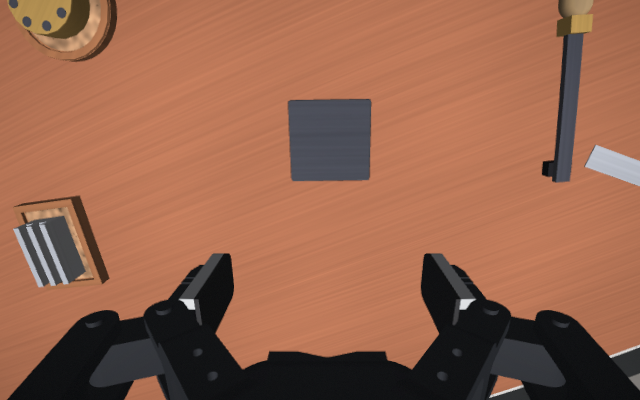

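Call:
{"api": "send_rows", "payload": {"plan": [[[2.5, 0.1, 2, 0, 0, 0, -1], [4.7, 0.1, 5, 0, 0, 0, -1], [4.7, 0.1, 8, 0, 0, 0, -1], [4.7, 0.1, 10.3, 0, 0, 0, -1], [4.7, 0.1, 11.6, 0, 0, 0, -1], [4.7, 0.1, 12.2, 0, 0, 0, -1], [4.7, 0.1, 12.4, 0, 0, 0, -1], [4.7, 0.1, 12.4, 0, 0, 0, -1]]]}}

```text
time_s: 27.72
ee_pos: [0.6217, 0.1388, -0.0199]
tool_rot: [0.187, 0.982, -0.0, 0.0]
force: [-0.6, -0.4, 0.8]
width: 0.0853
```

Run:
```python
from h import *
m,im=snap("wrist","w21")
s=ctrl.observe(); print(s["ee_pos"],s["force"])
```

```text
[ 0.6222683   0.13902325 -0.019287  ] [ 0.31321991 -0.58505662 -0.56040309]
```

View pics/w21.png

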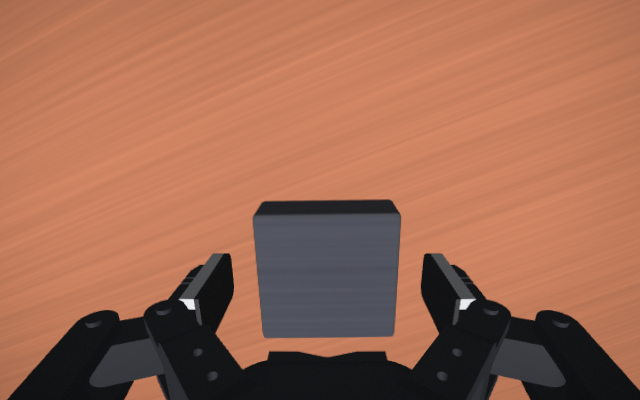

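Centred, with clearance on both sides. I'll close and watch the force.

Call:
{"api": "send_rows", "payload": {"plan": [[[0, 0, 0.1, 0, 0, 0, -0.8], [0, 0, 0.1, 0, 0, 0, -0.6], [0, 0, 0.1, 0, 0, 0, -0.45], [0, 0, 0.1, 0, 0, 0, -0.3], [0, 0, 0.1, 0, 0, 0, 0], [0, 0, 0.1, 0, 0, 0, 1], [0, 0, 0.1, 0, 0, 0, 1], [0, 0, 0.1, 0, 0, 0, 1]]], "grip_force": 75}}

```text
time_s: 28.43
ee_pos: [0.6222, 0.1389, -0.0199]
tool_rot: [0.187, 0.982, -0.0, 0.001]
force: [-4.2, -3.5, 9.5]
width: 0.0603
```

Call:
{"api": "send_rows", "payload": {"plan": [[[0, 0, -0.3, 0, 0, 0, 1], [0, 0, -1, 0, 0, 0, 1], [0, 0, -2, 0, 0, 0, 1], [0, 0, -3.5, 0, 0, 0, 1], [0, 0, -5.2, 0, 0, 0, 1], [0.3, 0.2, -7, 0, 0, -0.03, 1], [1.2, 0.8, -8.5, 0, 0, -0.07, 1], [2.6, 1.6, -9, 0, 0, -0.11, 1], [4.2, 2.6, -9, 0, 0, -0.15, 1], [6, 3.7, -9, 0, 0, -0.19, 1], [8, 4.9, -9, 0, 0, -0.23, 1], [9.8, 6, -9, 0, 0, -0.27, 1], [11.1, 6.8, -9, 0, 0, -0.3, 1], [11.7, 7.2, -9, 0, 0, -0.32, 1], [11.7, 7.2, -9, 0, 0, -0.32, 1], [11.7, 7.2, -9, 0, 0, -0.32, 1], [11.7, 7.2, -9, 0, 0, -0.32, 1]]]}}

```text
time_s: 29.85
ee_pos: [0.54, 0.2486, 0.0687]
tool_rot: [0.028, 1.0, -0.0, 0.0]
force: [0.3, -0.5, -7.0]
width: 0.06
```

Run:
```python
from h import *
m,im=snap("wrist","w22"); np.save("w22.npy",m,allow_pickle=True)
s=ctrl.observe(); print(s["width"],s["ee_pos"],s["force"],R.from_quat(s["tool_rot"]).as_matrix().round(3).tolist())
```

```text
0.06008420872756851 [0.54005621 0.24849876 0.06869921] [ 0.08273032 -0.6306429  -6.83325729] [[-0.998, 0.057, 0.0], [0.057, 0.998, -0.0], [-0.001, -0.0, -1.0]]
```

View pics/w22.png

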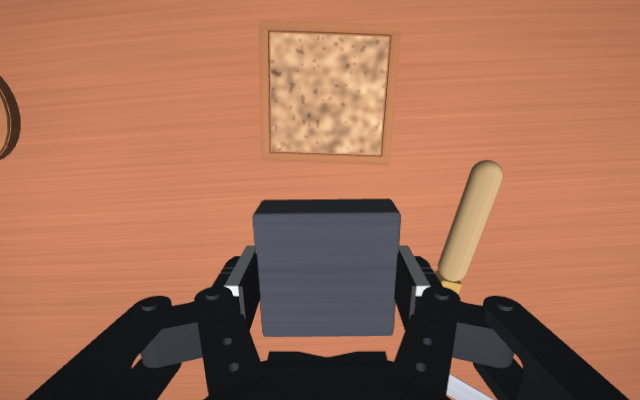

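Run:
```python
from h import *
d=np.radians
m=np.load("w22.npy",allow_pickle=True).item(); im=cv2.imread("pics/w22.png"); e=np.array([.54,.2485,.0687])
r=fitbox(m,[(268.5,30),(391,35.5),(382,156),(270.5,153)],.078,.078,.0095,[.46,.253,d(-3)]); print(r)
L=box(*r[0],d(r[1]),.09,.09,.0,.011)+box(*r[0],d(r[1]),.078,.078,.008,.011)+box(e[0],e[1],d(-3.27),.062,.062,e[2]+.0199,e[2]+.0419)
overlay(m,im,L,"o22",(245,15,415,345),2.2)
```

```text
(array([0.4625, 0.2536]), np.float64(-5.1), np.float64(0.6))
```

View pics/o22.png

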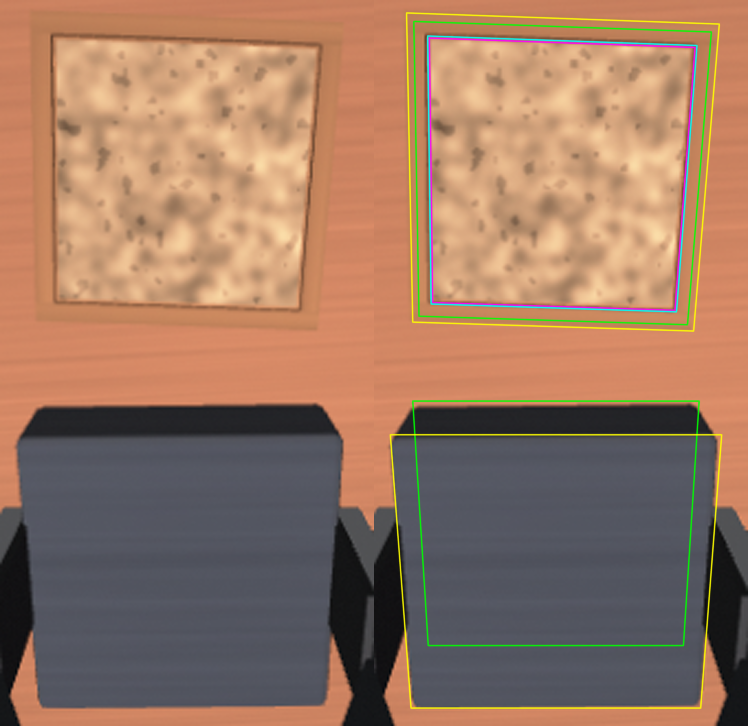

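Call:
{"api": "send_rows", "payload": {"plan": [[[1.5, 0, 0, 0, 0, 0.03, 1], [4, 0.1, 0.3, 0, 0, 0.03, 1], [6.4, 0.1, 1, 0, 0, 0.03, 1], [7.8, 0.1, 2.5, 0, 0, 0.03, 1], [7.8, 0.1, 4.5, 0, 0, 0.03, 1], [7.8, 0.1, 6, 0, 0, 0.03, 1], [7.8, 0.1, 6.8, 0, 0, 0.03, 1], [7.8, 0.1, 7.2, 0, 0, 0.03, 1], [7.8, 0.1, 7.3, 0, 0, 0.03, 1], [7.8, 0.1, 7.3, 0, 0, 0.03, 1]]]}}

```text
time_s: 30.73
ee_pos: [0.4621, 0.2544, -0.004]
tool_rot: [0.043, 0.999, 0.0, 0.0]
force: [-0.0, 1.0, -6.5]
width: 0.0598
```

Run:
```python
from h import *
m,im=snap("wrist","w23"); m3,im3=snap("scene","s23")
s=ctrl.observe(); print(s["width"],s["ee_pos"],s["force"])
a=cv2.resize(im[120:370,190:470],None,fx=1.6,fy=1.6)
u=proj(m3,[.4625,.2536,.02])[0].astype(int)
b=cv2.resize(im3[u[1]-36:u[1]+36,u[0]-32:u[0]+32],(350,400),interpolation=cv2.INTER_CUBIC)
cv2.imwrite("pics/g23.png",np.hstack([a,b]))
```

```text
0.06034423969425141 [ 0.46233415  0.25472243 -0.00358342] [ 0.79376309 -0.13633486 -6.50491444]
```

View pics/g23.png

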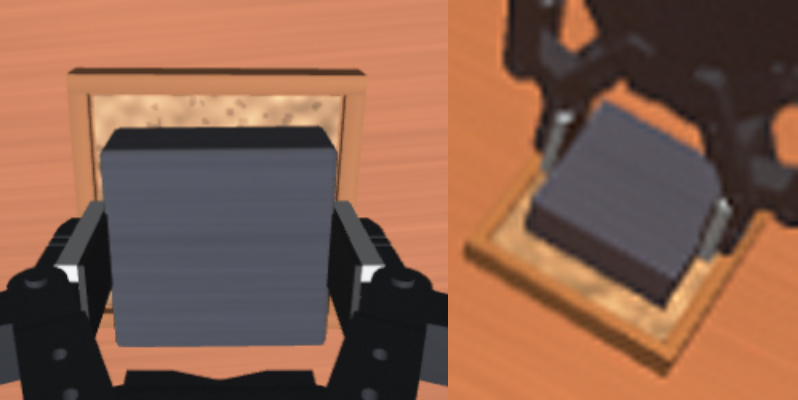

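Call:
{"api": "send_rows", "payload": {"plan": [[[0.1, 0, 0.2, 0, 0, 0, 1], [0.1, 0, 0.5, 0, 0, 0, 1], [0.1, 0, 0.7, 0, 0, 0, 1], [0.1, 0, 0.8, 0, 0, 0, 1], [0.1, 0, 0.85, 0, 0, 0, 1], [0.1, 0, 0.85, 0, 0, 0, 1]]]}}

```text
time_s: 31.33
ee_pos: [0.4604, 0.2547, -0.0119]
tool_rot: [0.043, 0.999, -0.0, 0.0]
force: [-4.5, -1.9, 7.7]
width: 0.0601
```

Contact came at the predicted height. I'll release and retreat.

Call:
{"api": "send_rows", "payload": {"plan": [[[0, 0, -0.05, 0, 0, 0, -0.3], [0, 0, -0.05, 0, 0, 0, -0.5], [0, 0, -0.05, 0, 0, 0, -0.7], [0, 0, -0.1, 0, 0, 0, -0.9], [0, 0, -0.1, 0, 0, 0, -1], [0, 0, -0.2, 0, 0, 0, -1], [0, 0, -1, 0, 0, 0, -1], [0, 0, -3, 0, 0, 0, -1], [0, 0, -6, 0, 0, 0, -1], [-2, 0, -9, 0, 0, 0, -1], [-5, 0, -12, 0, 0, 0, -1], [-8, 0, -15, 0, 0, 0, -1], [-10, -3, -17, 0, 0, 0, -1], [-10, -6, -18, 0, 0, 0, -1], [-10, -9, -18, 0, 0, 0, -1], [-10, -12, -18, 0, 0, 0, -1], [-10, -15, -18, 0, 0, 0, -1], [-10, -15, -18, 0, 0, 0, -1], [-10, -15, -18, 0, 0, 0, -1]]]}}

```text
time_s: 32.92
ee_pos: [0.5473, 0.0954, 0.168]
tool_rot: [0.044, 0.999, 0.0, 0.0]
force: [-0.1, 1.0, -0.2]
width: 0.0853
```

Run:
```python
from h import *
m,im=snap("wrist","w24"); np.save("w24.npy",m,allow_pickle=True); m3,im3=snap("scene","s24")
s=ctrl.observe(); print(s["width"],s["ee_pos"],s["force"],s["time_s"])
cv2.imwrite("pics/c24.png",cv2.resize(im3[130:330,190:480],None,fx=2.7,fy=2.7,interpolation=cv2.INTER_CUBIC))
for q,z in dict(mandrel=.008,swage_bar=.008,doming_disc=.008,bench_block=.008,small_round_tray=0,long_tray=0,large_round_tray=0,square_tray=0).items():
    for r in models.spot_point("wrist",q)[:1]:
        uv=np.array(r["position"])*[640,400]; print(q,round(r["conf"],2),onz(m,uv,z)[0].round(4))
```

```text
0.08526821393247234 [0.54740531 0.09709022 0.16769248] [-1.22899039  0.07573701 -0.01864613] 33.0167
mandrel 0.89 [ 0.4556 -0.2162  0.008 ]
swage_bar 0.83 [ 0.6199 -0.1257  0.008 ]
doming_disc 0.68 [ 0.4523 -0.017   0.008 ]
bench_block 0.62 [0.4619 0.2573 0.008 ]
small_round_tray 0.74 [ 0.4541 -0.2143  0.    ]
long_tray 0.92 [ 0.6192 -0.1239  0.    ]
```

View pics/w24.png

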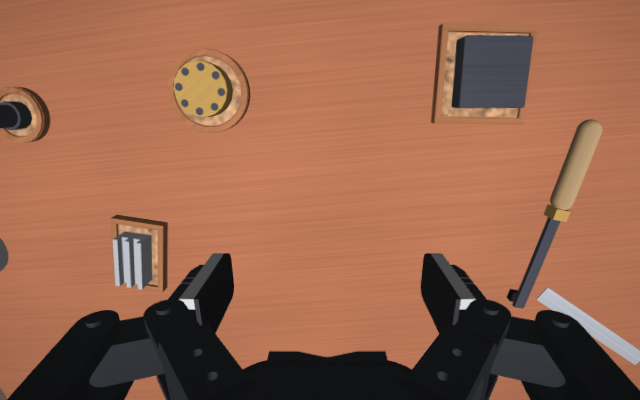

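View pics/c24.png

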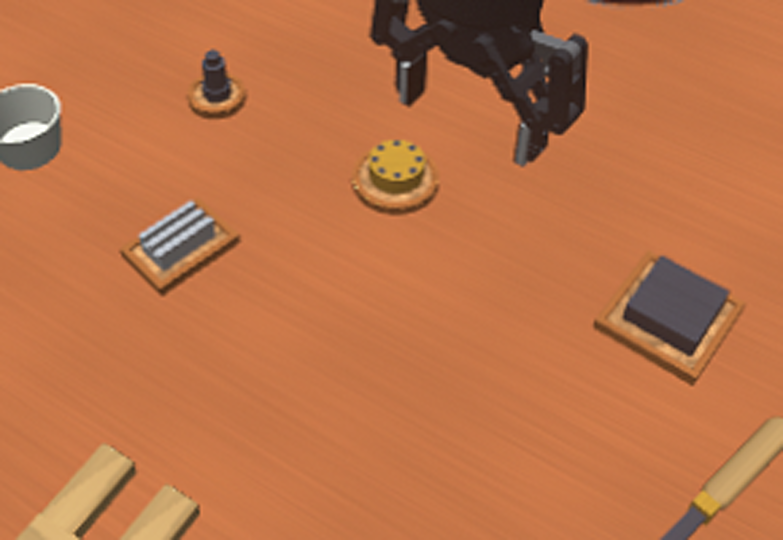

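Run:
```python
from h import *
d=np.radians
m=np.load("w24.npy",allow_pickle=True).item(); im=cv2.imread("pics/w24.png")
c=np.array([[457,37],[534,36],[527,107],[453,106]])
L=box(.4625,.2536,d(-5.1),.09,.09,0,.011)+box(.4625,.2536,d(-5.1),.078,.078,.008,.011)+box(.461,.2545,d(-5),.062,.062,.008,.030)
overlay(m,im,L,"o24",(425,10,550,135),3.1)
L=[circ(.4545,-.012,.039,.011),circ(.4545,-.012,.033,.008),circ(.4525,-.013,.025,.028),circ(.4525,-.013,.025,.008)]
overlay(m,im,L,"o24b",(160,40,260,140),3.9)
```

```text
(no output)
```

View pics/o24.png

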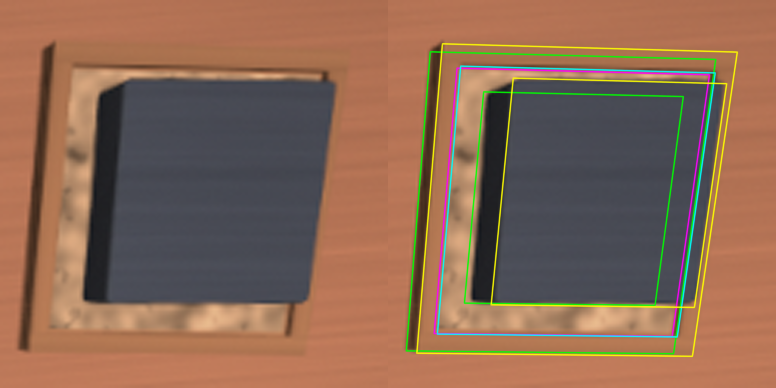

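View pics/o24b.png

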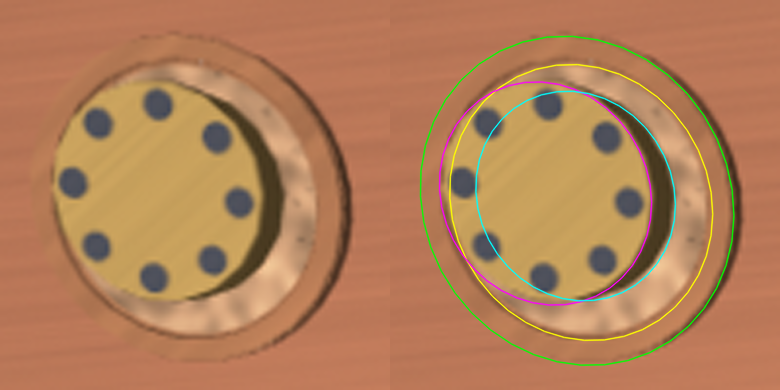

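```bash
python3 -c "
from plant import hand_in; print(hand_in())"
```

```text
the job is handed in; nothing more can be done
None
```

The stack is put away, top to bottom: mandrel, bar, disc and block were each set on the floor of their own tray and released before the next was taken. I handed in at about 33 s of the 118 s; the hand-in reports no verdict.

**Last checks:** the final wrist and scene pictures show all four tools upright and flat inside their lips. The camera overlays put the disc and block within about 3 mm of their tray centres. The bar and mandrel looked well centred after release. The gripper was open and clear of everything, and no picture showed the tub or file moved.

**What disagreed or went wrong:**
- **Finger position:** the fingertips sat about 33 mm farther back than the tool description says, seen in all three cameras.
- **First mandrel grasp:** because of this it only pinched the tip. I opened, went lower and gripped the shaft, and nothing fell.
- **Disc grasp:** the first grip was shallow, so I regrasped it lower.
- **Gripper width:** it read 1–2 mm under the true sizes on every grip.
- **Camera overlays:** scene-camera overlays were off by about 5–7 mm against the wrist camera, so I placed by the wrist camera and contact force.
- **Final network check:** it put the disc at (0.452, −0.017), about 4–5 mm from my overlay fit. It did not report the large round or square trays in that frame.

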